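# Find the topping lid that rocks and snap it down

## Task

One of the four snap lids on the topping jars is not snapped down and rocks on its jar. Press with the fingertips near the front or back edge of the lids, one after another, until you see or feel one rock, then press on the middle of that lid until it snaps down flat on its jar like the others. Only press, not harder than a hand would: do not lift any lid off, and leave the milk jug and the wide cup standing where they are.

Things in the scene. Friction and masses are not known exactly. Their poses are not given: they have to be found in the camera images.
- lid_1_top (a point): centre of a lid's top face; z up out of the lid, -x to its tab. The four lids are alike: flat square pale wood snap lids, 88 x 88 x 4 mm, a plug hanging 16 mm into the jar, a lift tab (26 mm wide, 8 mm out) mid front edge. A snapped lid does not give. The unsnapped one stands 4.5 mm higher on two snap bars, left and right (+y, -y) of its middle; 8 to 13 N on the middle, right down, seats it
- lid_2_top (a point): centre of a lid's top face; z up out of the lid, -x to its tab. The four lids are alike: flat square pale wood snap lids, 88 x 88 x 4 mm, a plug hanging 16 mm into the jar, a lift tab (26 mm wide, 8 mm out) mid front edge. A snapped lid does not give. The unsnapped one stands 4.5 mm higher on two snap bars, left and right (+y, -y) of its middle; 8 to 13 N on the middle, right down, seats it
- lid_3_top (a point): centre of a lid's top face; z up out of the lid, -x to its tab. The four lids are alike: flat square pale wood snap lids, 88 x 88 x 4 mm, a plug hanging 16 mm into the jar, a lift tab (26 mm wide, 8 mm out) mid front edge. A snapped lid does not give. The unsnapped one stands 4.5 mm higher on two snap bars, left and right (+y, -y) of its middle; 8 to 13 N on the middle, right down, seats it
- lid_4_top (a point): centre of a lid's top face; z up out of the lid, -x to its tab. The four lids are alike: flat square pale wood snap lids, 88 x 88 x 4 mm, a plug hanging 16 mm into the jar, a lift tab (26 mm wide, 8 mm out) mid front edge. A snapped lid does not give. The unsnapped one stands 4.5 mm higher on two snap bars, left and right (+y, -y) of its middle; 8 to 13 N on the middle, right down, seats it
- jar_1: white jar under lid_1: 84 x 84 mm, 92 mm high, fixed; origin centre of underside, z up, -x front (tab side). A snapped lid's top is 96 mm above the origin. Which jar stands where varies. An unsnapped lid rocks about its y axis: 3 N on it 32 mm before or behind its middle, against a soft seal, tips it 0.1 rad till that edge meets the rim (this does not seat it); let go, it levels
- jar_2: white jar under lid_2: 84 x 84 mm, 92 mm high, fixed; origin centre of underside, z up, -x front (tab side). A snapped lid's top is 96 mm above the origin. Which jar stands where varies. An unsnapped lid rocks about its y axis: 3 N on it 32 mm before or behind its middle, against a soft seal, tips it 0.1 rad till that edge meets the rim (this does not seat it); let go, it levels
- jar_3: white jar under lid_3: 84 x 84 mm, 92 mm high, fixed; origin centre of underside, z up, -x front (tab side). A snapped lid's top is 96 mm above the origin. Which jar stands where varies. An unsnapped lid rocks about its y axis: 3 N on it 32 mm before or behind its middle, against a soft seal, tips it 0.1 rad till that edge meets the rim (this does not seat it); let go, it levels
- jar_4: white jar under lid_4: 84 x 84 mm, 92 mm high, fixed; origin centre of underside, z up, -x front (tab side). A snapped lid's top is 96 mm above the origin. Which jar stands where varies. An unsnapped lid rocks about its y axis: 3 N on it 32 mm before or behind its middle, against a soft seal, tips it 0.1 rad till that edge meets the rim (this does not seat it); let go, it levels
- caddy: dark wooden tray that holds the four jars two by two, 216 (x) x 206 (y) x 46 mm, fixed; origin at the centre of its underside on the worktop, z up. Jars stand on its 8 mm floor, 52 mm before and behind and 47 mm left and right of its middle, all facing its front (-x).
- creamer: bystander: small loose steel milk jug, 58 x 85 x 68 mm, right of the tray; origin at its underside
- mug: bystander: loose wide white cup, mouth up, 94 x 119 x 58 mm, right of the milk jug; origin at its underside

How it is judged:
By the outcome, as a careful person would: the job done as asked, in the order asked, and still so for the second after the job is handed in, with the robot touching nothing.
It also fails if it takes over 51 s, if anything falls off the work surface, if the arm or the gripper's body presses on something with over 40 N, if the wrist force passes 120 N, or if a joint passes its speed limit or range.

## Robot

A 6-joint arm with a two-finger parallel gripper is mounted at the origin on a cart in front of the work surface, level with it; the furniture and walls round the work are solid. World frame = base frame: x ahead of the robot, y to its left, z up, the work surface at z = 0. Lengths are in m, angles in rad, forces in N, time in s.
With the tool pointing down it reaches from about 0.425 to 1.125 m from the base axis. Payload 14.9 kg.
Tool frame: the origin (TCP) lies at the very end of the fingers, on their centre line; the grasp point (between the pads) lies 19 mm behind it (bot.pinch_z is the distance from the TCP to the grasp point, in m); x points along the fingers, y is the direction in which the jaws open and shut, and the axes are right-handed (so a half turn about x gives the same grasp; the last joint's range is limited). The gripper opens to 91 mm and grips with 3 to 60 N. Pads are 32 mm wide; open, the fingers measure 118 mm over their backs; the gripper's body (76 mm by 178 mm) begins 60 mm behind the grasp point.
Start: joints at [1.103, 0.379, 1.734, -0, 1.028, -0.033], TCP at [0.295, 0.635, 0.214] pointing down, gripper open.
Joint ranges: [-2.77, 2.77], [-0.74, 2.19], [0, 2.66], [-1.06, 4.2], [0.31, 2.87], [-3.08, 3.08]. Speed limits (rad/s): [1.89, 1.89, 2.39, 3.14, 3.14, 3.14].

## Interface

Orientations are given as [roll, pitch, yaw] about the fixed x, y, z axes, in that order (R = Rz(yaw) Ry(pitch) Rx(roll)).
In Python, from plant import bot gives the robot as it stands.
- The arm moves only by the tool jog_arm, never from a script. Its argument "moves" is a list of rows, each a list of 7 numbers: the shift along the tool's x, y, z in units of 25 mm (1.0 is 25 mm), then the turn, a rotation vector about the tool's x, y, z in units of 6 degrees (1.0 is 6 degrees), then the opening in per cent of the stroke, from 0 (shut) to 100 (fully open). A call has 1 to 5 rows; each row shifts and turns the pose as measured when the row begins, along the tool's axes as they then stand; what a row does not reach is not made up. A row lasts 1/12 s, in which the tool goes at most 41.7 mm and 7.16 degrees, less where a joint would pass 70% of its speed; a pose out of reach is approached as far as the arm can. A call is refused whole if a number of a shift passes 1 or a number of a turn 1, either way. A call with a gripper value outside its range is refused whole. The fingers move at their own pace and stop on an object; the grip force is fixed at half the most. Time passes only in rows, so rows that do not move let the fingers close. It gives the time, the measured TCP pose, the force and the opening at its end, in the units of the state.
- bot.get_obs(): the state, without advancing time (a new reading comes with each control period).
- bot.capture(name): name is "scene" or "side" or "wrist"; returns a dict with "img" (400x640x3 uint8, red, green, blue), "mtx" (3x3 intrinsics, pixels), "R" (3x3) and "t" (3): a world point X has camera coordinates R X + t. Camera axes: x right, y down, z forward; pixel columns grow to the right and rows downward; lengths in m; the calibration is good to about 2 mm. A picture is of the moment at which its call begins. There is no depth.
- bot.sign_off(): hands the job in, once; it reports no verdict.
The state is a dict: "t": time; "qpos": joint angles; "qvel": joint speeds; "joint_torque": joint torques, N m; "tool_pos": TCP position; "tool_rot": TCP orientation; "ft_force": force on the tool from outside, world axes, zero at the start; "ft_torque": the same for the moment, N m; "gripper_width": finger opening in m.
Only numpy, scipy, OpenCV 4.12 (cv2) and the standard library are available. Lean on these libraries where they do the work, as an engineer would, in place of code of your own. Each camera call takes 0.05 s, during which the arm holds its last target.

## Working session

There is one attempt and no reset: what is moved stays moved. The work goes in short steps, Python scripts to look and compute and a tool call to move; the robot and the scene stay as the last step left them, time stands still between calls to the robot, and variables do not carry over. Pictures are saved under pics/ and viewed, and the job is handed in when it is done.

Besides the shell and the picture viewer there is one more tool, called after "Emit:" as name(argument=value, ...) on one line, values as JSON. jog_arm: Moves the arm, as the interface text tells. Its arguments: {"type":"object","properties":{"moves":{"type":"array","items":{"type":"array","items":{"type":"number"}}}},"required":["moves"]}

```bash
mkdir -p pics
python3 - <<'E'
from plant import bot
import cv2
o=bot.get_obs();print({k:o[k] for k in ('t','tool_pos','tool_rot','ft_force','gripper_width')})
for n in ("scene","side","wrist"):
    c=bot.capture(n);cv2.imwrite(f"pics/{n}0.png",c["img"][:,:,::-1]);print(n,c["mtx"].tolist(),c["R"].round(3).tolist(),c["t"].round(3).tolist())
E
```

```text
{'t': 0.0, 'tool_pos': array([0.29469097, 0.63450863, 0.21328462]), 'tool_rot': array([-1.57802188,  1.56969445, -2.01282813]), 'ft_force': array([-0.53140322,  0.76675632,  0.49820386]), 'gripper_width': 0.09128985170981979}
scene [[391.47975866865585, 0.0, 319.7941445068321], [0.0, 391.47975866865585, 204.05908206663494], [0.0, 0.0, 1.0]] [[0.646, -0.763, -0.017], [-0.444, -0.358, -0.821], [0.621, 0.537, -0.57]] [-0.44, 0.288, 0.802]
side [[391.7015568561123, 0.0, 321.257216902423], [0.0, 391.7015568561123, 196.52381460357122], [0.0, 0.0, 1.0]] [[0.989, -0.149, 0.016], [-0.034, -0.325, -0.945], [0.146, 0.934, -0.326]] [-0.563, 0.068, 0.926]
wrist [[290.4096630087164, 0.0, 319.41622929812075], [0.0, 290.4096630087164, 202.42687505715747], [0.0, 0.0, 1.0]] [[0.42, 0.907, -0.002], [0.868, -0.402, 0.292], [0.264, -0.124, -0.956]] [-0.7, -0.033, 0.391]
```

View pics/scene0.png

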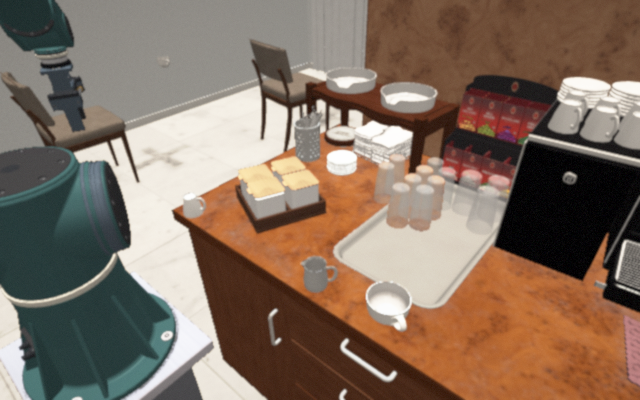

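View pics/side0.png

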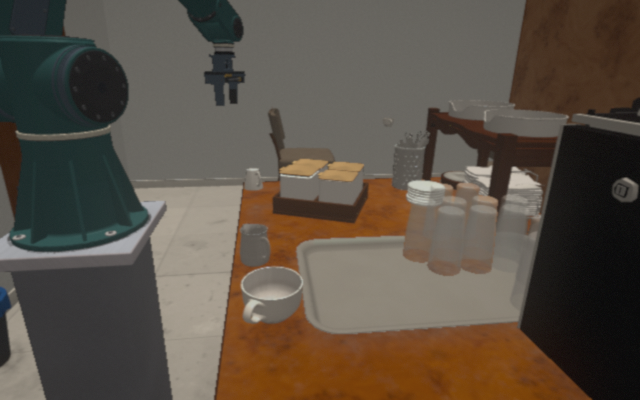

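View pics/wrist0.png

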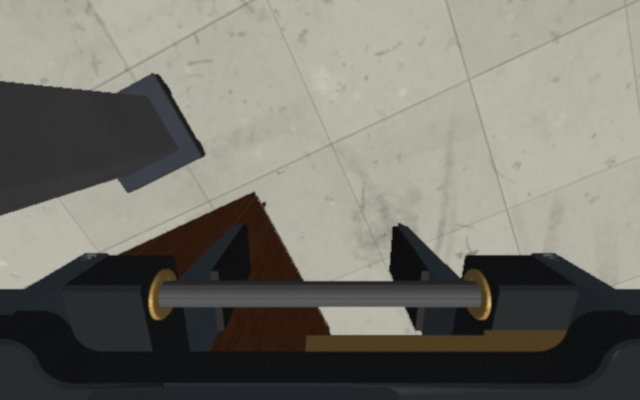

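The scene view shows the tray with four pale lids around (278,180), the jug near (318,274) and the cup near (388,303). The side view shows the lids around (325,168). The wrist view misses the tray. Next I'll locate the lids.

```bash
cat > h.py <<'E'
from plant import bot
import cv2,numpy as np
def ray(c,px,z):
    d=c["R"].T@np.linalg.inv(c["mtx"])@np.array([px[0],px[1],1.]); o=-c["R"].T@c["t"]
    return o+d*(z-o[2])/d[2]
def proj(c,X):
    p=c["mtx"]@(c["R"]@np.array(X)+c["t"]); return p[:2]/p[2]
def mask(c):
    h=cv2.cvtColor(c["img"],cv2.COLOR_RGB2HSV)
    return cv2.inRange(h,(12,60,150),(28,170,255))
E
python3 - <<'E'
from h import *
a=[]
for n,(x0,y0,x1,y1) in (("scene",(225,145,335,235)),("side",(265,150,380,225))):
    c=bot.capture(n); m=mask(c); z=np.zeros_like(m); z[y0:y1,x0:x1]=m[y0:y1,x0:x1]
    cs,_=cv2.findContours(z,0,2)
    for k in cs:
        if cv2.contourArea(k)<15: continue
        M=cv2.moments(k); p=(M['m10']/M['m00'],M['m01']/M['m00']); print(n,cv2.contourArea(k),np.round(p,1),ray(c,p,.104).round(3))
    i=cv2.resize(c["img"][y0:y1,x0:x1],None,fx=5,fy=5,interpolation=2)
    mm=cv2.resize(z[y0:y1,x0:x1],None,fx=2.5,fy=2.5,interpolation=0)
    cv2.imwrite(f"pics/{n}_crop.png",i[:,:,::-1]); cv2.imwrite(f"pics/{n}_m.png",mm)
E
```

```text
scene 31.0 [231.7 224.8] [ 0.346 -0.004  0.104]
scene 2471.0 [283.  175.5] [0.592 0.064 0.104]
side 538.0 [341.1 171. ] [0.627 0.047 0.104]
side 443.5 [303.8 166.7] [0.534 0.1   0.104]
```

View pics/scene_crop.png

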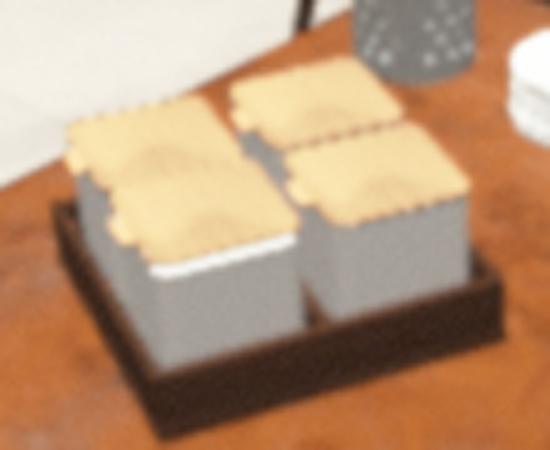

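View pics/side_crop.png

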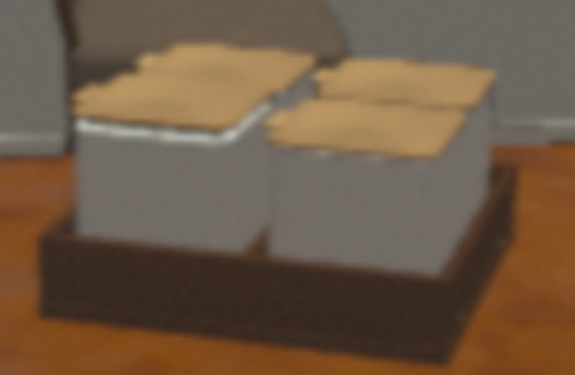

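Run:
```python
from h import *
c=bot.capture("scene")
f=lambda x,y:(225+(x+.5)/5-.5,145+(y+.5)/5-.5)
for nm,pts,z in (("FR",[(148,264),(298,230)],.1085),("BR",[(287,147),(405,124),(470,186),(355,222)],.104),("BL",[(232,92),(350,58),(403,107)],.104),("FL",[(68,128),(207,97)],.104),("traytop",[(158,382),(503,285),(55,207)],.046)):
    for p in pts: print(nm,p,ray(c,f(*p),z).round(4))
d=bot.capture("side")
g=lambda x,y:(265+(x+.5)/5-.5,150+(y+.5)/5-.5)
for nm,pts,z in (("FR",[(75,117),(222,130),(272,97)],.1085),("BR",[(270,138),(440,156),(467,110)],.104),("traytop",[(40,235),(450,283),(515,170)],.046)):
    for p in pts: print('side',nm,p,ray(d,g(*p),z).round(4))
```

```text
FR (148, 264) [0.4571 0.0375 0.1085]
FR (298, 230) [ 0.5313 -0.0015  0.1085]
BR (287, 147) [0.5966 0.0721 0.104 ]
BR (405, 124) [0.6602 0.0359 0.104 ]
BR (470, 186) [ 0.6306 -0.0404  0.104 ]
BR (355, 222) [ 0.5618 -0.0153  0.104 ]
BL (232, 92) [0.6231 0.1461 0.104 ]
BL (350, 58) [0.7011 0.1195 0.104 ]
BL (403, 107) [0.6749 0.0507 0.104 ]
FL (68, 128) [0.5304 0.1911 0.104 ]
FL (207, 97) [0.6091 0.1536 0.104 ]
traytop (158, 382) [0.4415 0.0224 0.046 ]
traytop (503, 285) [ 0.6305 -0.0641  0.046 ]
traytop (55, 207) [0.5225 0.2062 0.046 ]
side FR (75, 117) [0.4654 0.0262 0.1085]
side FR (222, 130) [ 0.5361 -0.0042  0.1085]
side FR (272, 97) [0.5697 0.0555 0.1085]
side BR (270, 138) [ 0.5599 -0.0051  0.104 ]
side BR (440, 156) [ 0.6372 -0.0436  0.104 ]
side BR (467, 110) [0.6701 0.037  0.104 ]
side traytop (40, 235) [0.4465 0.0276 0.046 ]
side traytop (450, 283) [ 0.64   -0.0638  0.046 ]
side traytop (515, 170) [0.7198 0.1139 0.046 ]
```

The front-right lid, nearest the scene camera, shows a white gap under its rim in both views, so it's my first suspect. The tray's centre is about (0.580, 0.070) with yaw about -25°, and the corner distances fit the sizes given. I'll move over that lid with the jaws shut and aligned to the tray.

```bash
cat >> h.py <<'E'
from scipy.spatial.transform import Rotation as Rn
YAW=np.radians(-25.); ex=np.array([np.cos(YAW),np.sin(YAW),0]); ey=np.array([-ex[1],ex[0],0])
def togo(target):
    o=bot.get_obs(); R=Rn.from_euler('xyz',o['tool_rot']).as_matrix()
    x=np.array([0,0,-1.]); best=None
    for s in (ex,-ex,ey,-ey):   # tool y along s
        G=np.c_[x,s,np.cross(x,s)]; rv=Rn.from_matrix(R.T@G).as_rotvec()
        if best is None or np.linalg.norm(rv)<np.linalg.norm(best): best=rv
    print('t',round(o['t'],2),'pos',o['tool_pos'].round(4),'F',o['ft_force'].round(1),'w',round(o['gripper_width'],4))
    print('shift units',(R.T@(np.array(target)-o['tool_pos'])/.025).round(2),'turn units',(np.degrees(best)/6).round(2)); print(R.round(2).tolist(), 'q',o['qpos'].round(2))
E
python3 -c "
from h import *
togo([.487,.061,.16])"
```

```text
t 0.35 pos [0.2948 0.6348 0.2138] F [ 0.5  0.3 -0.7] w 0.091
shift units [  2.16 -17.58  16.64] turn units [ 0.01 -0.    0.  ]
[[-0.0, 0.42, 0.91], [-0.0, 0.91, -0.42], [-1.0, -0.0, -0.0]] q [ 1.1   0.38  1.73  0.    1.03 -0.03]
```

Emit:
jog_arm(moves=[[0,-1,0.95,0,0,0,0],[0,-1,0.95,0,0,0,0],[0,-1,0.95,0,0,0,0],[0,-1,0.95,0,0,0,0],[0,-1,0.95,0,0,0,0]])

```text
t: 0.77
tool_pos: [0.3495, 0.4708, 0.2131]
tool_rot: [1.761, 1.569, 1.333]
ft_force: [0.6, 0.6, 0.8]
gripper_width: 0.0608
```

Emit:
jog_arm(moves=[[0,-1,0.95,0,0,0,0],[0,-1,0.95,0,0,0,0],[0,-1,0.95,0,0,0,0],[0,-1,0.95,0,0,0,0],[0,-1,0.95,0,0,0,0]])

```text
t: 1.18
tool_pos: [0.4066, 0.2999, 0.2132]
tool_rot: [1.443, 1.568, 1.016]
ft_force: [-0.0, -0.1, 0.3]
gripper_width: 0.0276
```

Emit:
jog_arm(moves=[[0,-1,0.9,0,0,0,0],[0,-1,0.9,0,0,0,0],[0,-1,0.9,0,0,0,0],[0,0,0,0,0,0,0]])

```text
t: 1.52
tool_pos: [0.4386, 0.195, 0.2138]
tool_rot: [1.092, 1.566, 0.663]
ft_force: [-0.7, 0.9, -0.8]
gripper_width: 0.0015
```

```bash
python3 -c "
from h import *
togo([.487,.061,.16])
c=bot.capture('wrist');cv2.imwrite('pics/w1.png',c['img'][:,:,::-1])"
```

```text
t 1.52 pos [0.4386 0.195  0.2138] F [-0.7  0.9 -0.8] w 0.0015
shift units [ 2.14 -4.07  3.99] turn units [ 0.07  0.02 -0.04]
[[0.0, 0.42, 0.91], [0.0, 0.91, -0.42], [-1.0, 0.0, 0.0]] q [ 0.37  0.02  2.17  0.    0.94 -0.77]
```

View pics/w1.png

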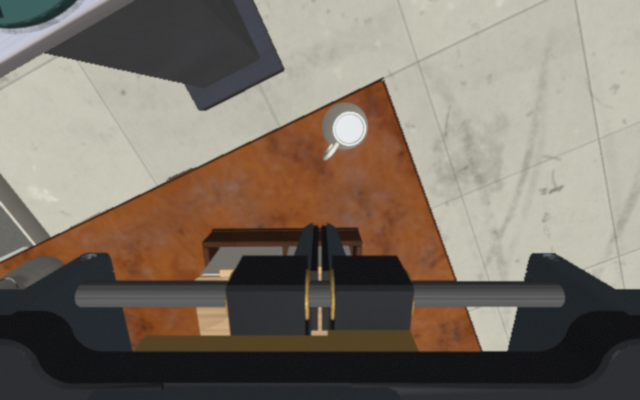

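The wrist view shows the tray's front rim from about (204,233) to (361,229), with the shut fingers above it. I'll check the tray's yaw and position from that rim.

```bash
python3 -c "
from h import *
c=bot.capture('wrist')
cv2.imwrite('pics/w1c.png',cv2.resize(c['img'][215:350,180:380],None,fx=4,fy=4,interpolation=2)[:,:,::-1])
a=ray(c,(206,232),.046);b=ray(c,(360,228.5),.046);print(a,b,np.linalg.norm(a-b))
v=b-a if b[1]>a[1] else a-b;print(np.degrees(np.arctan2(-v[0],v[1])), (a+b)/2+.108*ex)
"
```

```text
[0.43270884 0.04475039 0.046     ] [0.50872623 0.22151668 0.046     ] 0.19241871913761044
-23.26986379367293 [0.56859878 0.08749076 0.046     ]
```

View pics/w1c.png

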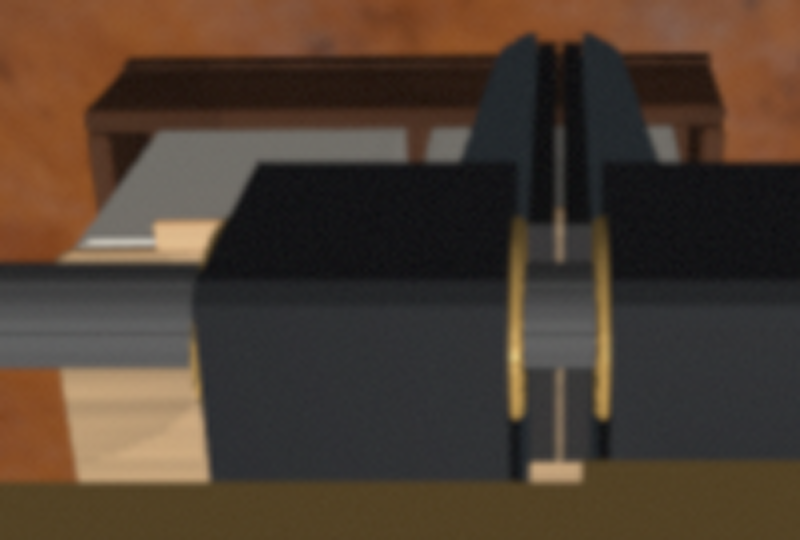

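```bash
python3 -c "
from h import *
c=bot.capture('wrist')
a=ray(c,(202,242.3),.046);b=ray(c,(360.5,242.9),.046);print(a,b,np.linalg.norm(a-b))
v=b-a;print(np.degrees(np.arctan2(-v[0],v[1])), (a+b)/2+.108*ex)
C=(a+b)/2+.108*ex
print('FR lid', C-.052*ex-.047*ey)
k=ray(c,(195.4,280.),.1085);t=ray(c,(218.6,270),.1085);print('lid corner->centre',k,k+.044*(ex+ey),'tabcorner->', t+.052*ex+.013*ey)
togo([.487,.061,.16])"
```

```text
[0.44255448 0.03427716 0.046     ] [0.52687694 0.21612227 0.046     ] 0.2004443139157099
-24.877384526126058 [0.58259695 0.07955694 0.046     ]
FR lid [0.51560589 0.05893663 0.046     ]
lid corner->centre [0.46264447 0.04159069 0.1085    ] [0.52111721 0.06287303 0.1085    ] tabcorner-> [0.5151569 0.0601326 0.1085   ]
t 1.67 pos [0.4378 0.1988 0.2138] F [0.6 0.2 0.6] w 0.0007
shift units [ 2.14 -4.21  4.08] turn units [ 0.08  0.01 -0.04]
[[0.0, 0.41, 0.91], [0.0, 0.91, -0.41], [-1.0, 0.0, 0.0]] q [ 0.38  0.02  2.17  0.    0.94 -0.77]
```

Emit:
jog_arm(moves=[[0.3,-1,1,0,0,0,0],[0.4,-1,1,0,0,0,0],[0.4,-1,1,0,0,0,0],[0.4,-0.9,0.9,0,0,0,0],[0,0,0,0,0,0,0]])

```text
t: 2.08
tool_pos: [0.4888, 0.0732, 0.1759]
tool_rot: [1.075, 1.562, 0.66]
ft_force: [-0.4, 0.1, 0.4]
gripper_width: 0.0003
```

```bash
python3 -c "
from h import *
togo([.488,.068,.115])
for n in ('scene','side','wrist'):
  c=bot.capture(n);p=proj(c,[.515,.055,.105]).astype(int);print(n,p)
  if n=='wrist': cv2.imwrite('pics/w2.png',c['img'][:,:,::-1])
  else: cv2.imwrite('pics/%s2.png'%n,cv2.resize(c['img'][p[1]-45:p[1]+35,p[0]-50:p[0]+70],None,fx=6,fy=6,interpolation=2)[:,:,::-1])
togo([.488,.068,.115])
"
```

```text
t 2.08 pos [0.4888 0.0732 0.1759] F [-0.4  0.1  0.4] w 0.0003
shift units [ 2.43 -0.22  0.04] turn units [ 0.2   0.04 -0.08]
[[0.01, 0.4, 0.92], [0.01, 0.92, -0.4], [-1.0, 0.01, 0.0]] q [ 0.1   0.1   2.17  0.01  0.86 -1.06]
scene [265 187]
side [298 170]
wrist [308 247]
t 2.23 pos [0.4881 0.0763 0.1773] F [ 0.4 -0.5 -0.7] w 0.0005
shift units [ 2.49 -0.33  0.12] turn units [ 0.21  0.05 -0.09]
[[0.01, 0.4, 0.92], [0.01, 0.92, -0.4], [-1.0, 0.01, 0.0]] q [ 0.1   0.1   2.17  0.01  0.86 -1.06]
```

View pics/w2.png

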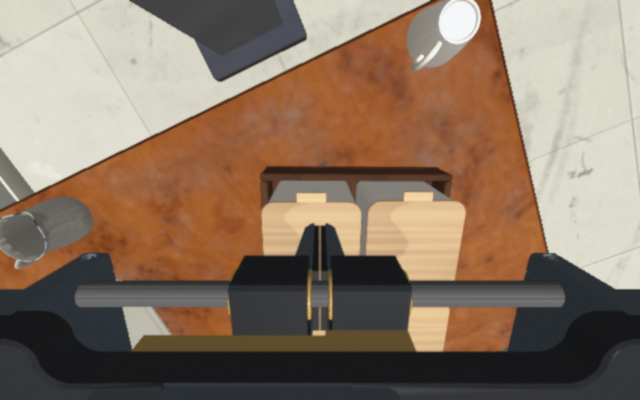

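View pics/scene2.png

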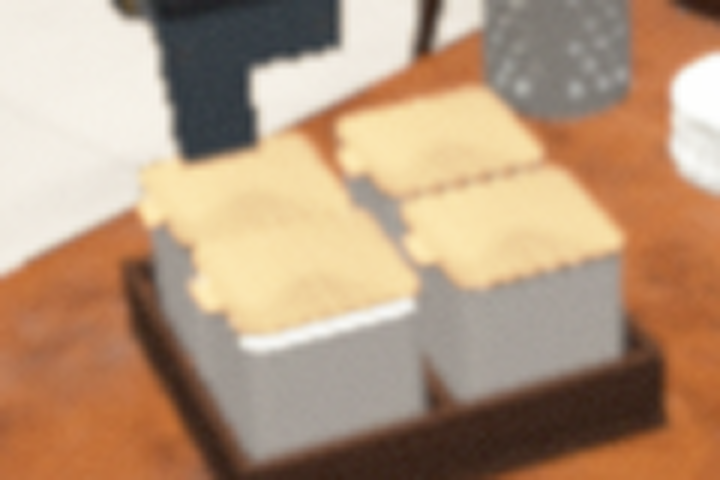

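View pics/side2.png

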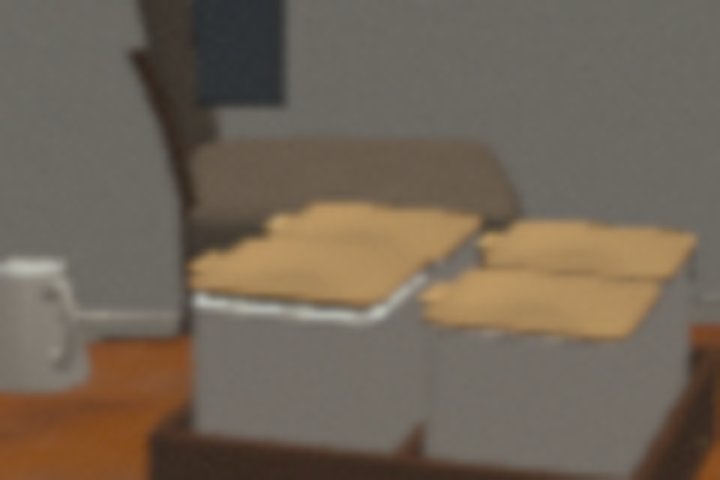

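The wrist view shows the front-right lid's front edge from (262,203) to (361,203), with its tab at about (311,197). The gap under that lid is visible in both fixed views. I'll refine its centre from this edge.

```bash
python3 -c "
from h import *
c=bot.capture('wrist')
cv2.imwrite('pics/w2c.png',cv2.resize(c['img'][155:255,250:480],None,fx=3.4,fy=3.4,interpolation=2)[:,:,::-1])
for l,r,z in (((261.5,204),(361.5,204),.1085),((367,204),(466,204),.104),((262,176),(451,176),.046)):
  a=ray(c,l,z);b=ray(c,r,z);v=b-a;print(a.round(4),b.round(4),np.linalg.norm(v),np.degrees(np.arctan2(-v[0],v[1])))
  print((a+b)/2+(.108 if z<.05 else .044)*ex)
togo([.488,.068,.115])
"
```

```text
[0.4601 0.0359 0.1085] [0.4947 0.1143 0.1085] 0.08565907355966866 -23.81726258354557
[0.51728802 0.05647675 0.1085    ]
[0.4982 0.1187 0.104 ] [0.5334 0.1983 0.104 ] 0.08696200768376404 -23.817262583545595
[0.55568219 0.13993241 0.104     ]
[0.4459 0.031  0.046 ] [0.5261 0.2132 0.046 ] 0.19911622641402557 -23.767862157026226
[0.58388771 0.07647892 0.046     ]
t 2.28 pos [0.488  0.0766 0.1775] F [ 0.1  0.3 -0.5] w 0.0006
shift units [ 2.5  -0.34  0.12] turn units [ 0.22  0.05 -0.09]
[[0.01, 0.4, 0.92], [0.01, 0.92, -0.4], [-1.0, 0.01, 0.01]] q [ 0.11  0.1   2.17  0.01  0.86 -1.06]
```

View pics/w2c.png

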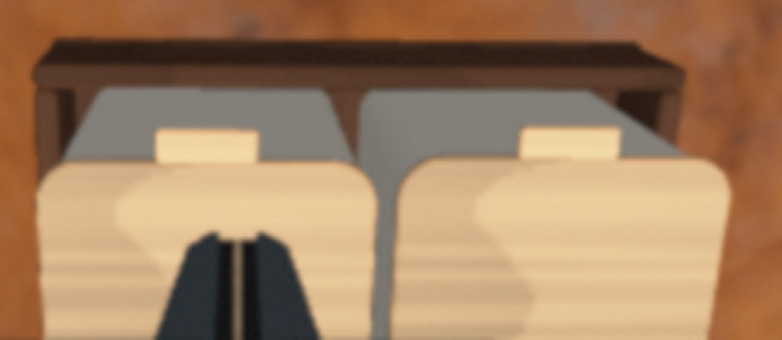

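Emit:
jog_arm(moves=[[0.8,-0.34,0.1,0.1,0.03,-0.07,0],[0.8,0,0,0,0,0,0],[0.5,0,0,0,0,0,0],[0,0,0,0,0,0,0]])

```text
t: 2.62
tool_pos: [0.488, 0.0738, 0.1261]
tool_rot: [0.62, 1.562, 0.204]
ft_force: [0.0, 0.4, -0.2]
gripper_width: 0.0005
```

```bash
python3 -c "
from h import *
togo([.488,.068,.11])"
```

```text
t 2.62 pos [0.488  0.0738 0.1261] F [ 0.   0.4 -0.2] w 0.0005
shift units [ 0.64 -0.22  0.09] turn units [ 0.19  0.06 -0.05]
[[0.01, 0.4, 0.91], [0.0, 0.91, -0.4], [-1.0, 0.0, 0.01]] q [ 0.1   0.19  2.19  0.    0.76 -1.05]
```

Emit:
jog_arm(moves=[[0.2,-0.3,0.1,0,0,0,0],[0.2,0,0,0,0,0,0],[0,0,0,0,0,0,0]])

```text
t: 2.87
tool_pos: [0.4875, 0.068, 0.1169]
tool_rot: [0.619, 1.561, 0.207]
ft_force: [-0.5, -0.4, 0.2]
gripper_width: 0.0005
```

Emit:
jog_arm(moves=[[0.1,-0.05,0,0,0,0,0],[0.05,0,0,0,0,0,0]])

```text
t: 3.03
tool_pos: [0.4876, 0.0672, 0.1141]
tool_rot: [0.604, 1.559, 0.192]
ft_force: [-0.6, -0.9, 0.6]
gripper_width: 0.0007
```

```bash
python3 -c "
from h import *
togo([.488,.068,.1085])"
```

```text
t 3.03 pos [0.4876 0.0672 0.1141] F [-0.6 -0.9  0.6] w 0.0007
shift units [ 0.22  0.04 -0.  ] turn units [ 0.23  0.09 -0.06]
[[0.01, 0.4, 0.92], [0.0, 0.92, -0.4], [-1.0, 0.01, 0.01]] q [ 0.09  0.21  2.2   0.    0.73 -1.07]
```

Now I'll press down in steps of about 1 mm, watching the force.

Emit:
jog_arm(moves=[[0.1,0,0,0,0,0,0],[0.08,0,0,0,0,0,0]])

```text
t: 3.2
tool_pos: [0.4882, 0.0672, 0.1101]
tool_rot: [0.594, 1.558, 0.181]
ft_force: [-0.4, -0.7, -0.1]
gripper_width: 0.0006
```

Emit:
jog_arm(moves=[[0.06,0,0,0,0,0,0]])

```text
t: 3.28
tool_pos: [0.4883, 0.0672, 0.1085]
tool_rot: [0.593, 1.558, 0.181]
ft_force: [0.1, 0.4, 0.3]
gripper_width: 0.0007
```

Emit:
jog_arm(moves=[[0.06,0,0,0,0,0,0]])

```text
t: 3.37
tool_pos: [0.4883, 0.0672, 0.1069]
tool_rot: [0.604, 1.558, 0.191]
ft_force: [-4.7, 1.7, 6.6]
gripper_width: 0.0002
```

Emit:
jog_arm(moves=[[0.06,0,0,0,0,0,0]])

```text
t: 3.45
tool_pos: [0.4884, 0.0673, 0.1057]
tool_rot: [0.619, 1.558, 0.206]
ft_force: [-8.9, 0.6, 24.7]
gripper_width: 0.0006
```

```bash
python3 -c "
from h import *
for n in ('scene','side'):
  c=bot.capture(n);p=proj(c,[.515,.055,.105]).astype(int)
  cv2.imwrite('pics/%s3.png'%n,cv2.resize(c['img'][p[1]-45:p[1]+35,p[0]-50:p[0]+70],None,fx=6,fy=6,interpolation=2)[:,:,::-1])
togo([.488,.068,.115])
"
```

```text
t 3.55 pos [0.4886 0.0673 0.1058] F [-4.8 -0.6  9.4] w 0.0004
shift units [-0.37  0.02 -0.03] turn units [ 0.23  0.1  -0.07]
[[0.01, 0.4, 0.92], [0.0, 0.92, -0.4], [-1.0, 0.01, 0.01]] q [ 0.09  0.22  2.2   0.    0.71 -1.07]
```

View pics/scene3.png

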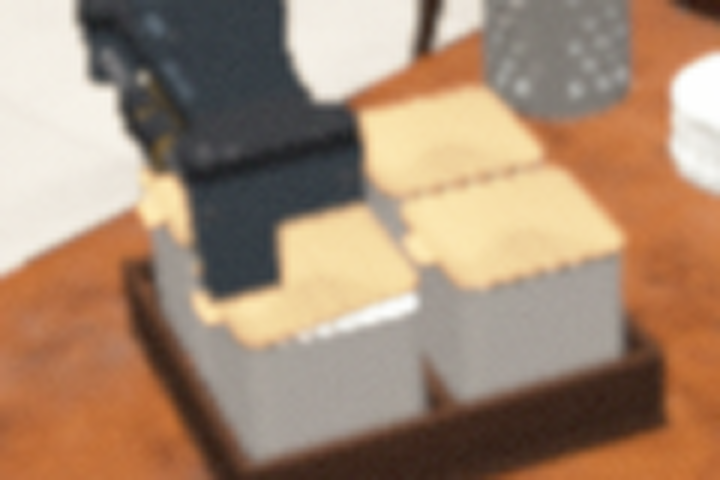

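View pics/side3.png

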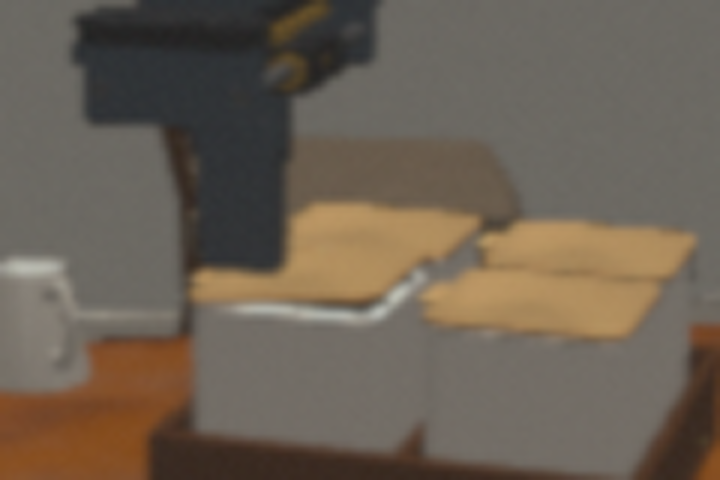

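The lid rocks. The gap in the scene view is now a wedge, shut at the front near (240,345) and open at the back near (415,305). I'll lift off, move 31 mm back to the middle and press there.

Emit:
jog_arm(moves=[[-0.3,0,0,0,0,0,0],[-0.3,0,0,0,0,0,0],[0,0,0.6,0,0,0,0],[0,0,0.6,0.1,0.1,-0.06,0],[0,0,0,0,0,0,0]])

```text
t: 3.97
tool_pos: [0.5184, 0.0545, 0.1234]
tool_rot: [0.822, 1.568, 0.399]
ft_force: [0.4, 0.3, 0.6]
gripper_width: 0.0004
```

```bash
python3 -c "
from h import *
togo([.516,.055,.1085])
for n in ('scene','wrist'):
  c=bot.capture(n);p=proj(c,[.515,.055,.105]).astype(int)
  cv2.imwrite('pics/%s4.png'%n,cv2.resize(c['img'][p[1]-45:p[1]+35,p[0]-50:p[0]+70],None,fx=6,fy=6,interpolation=2)[:,:,::-1])
"
```

```text
t 3.97 pos [0.5184 0.0545 0.1234] F [0.4 0.3 0.6] w 0.0004
shift units [ 0.6  -0.02 -0.1 ] turn units [ 0.13  0.02 -0.02]
[[0.0, 0.41, 0.91], [0.0, 0.91, -0.41], [-1.0, 0.0, 0.0]] q [ 0.06  0.24  2.13  0.    0.77 -1.09]
```

View pics/scene4.png

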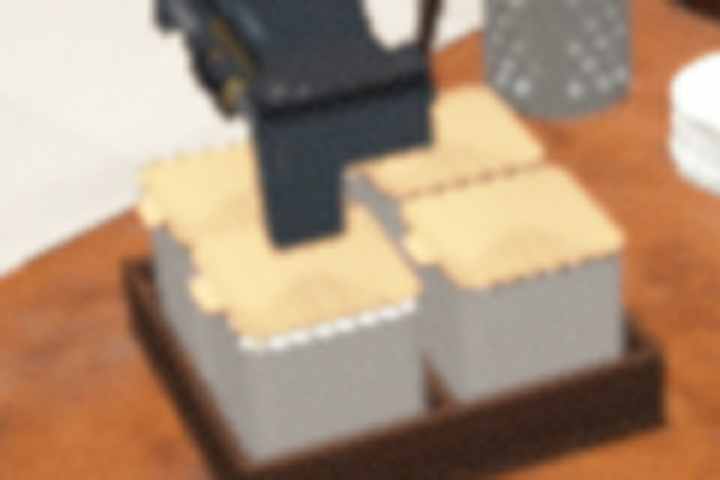

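View pics/wrist4.png

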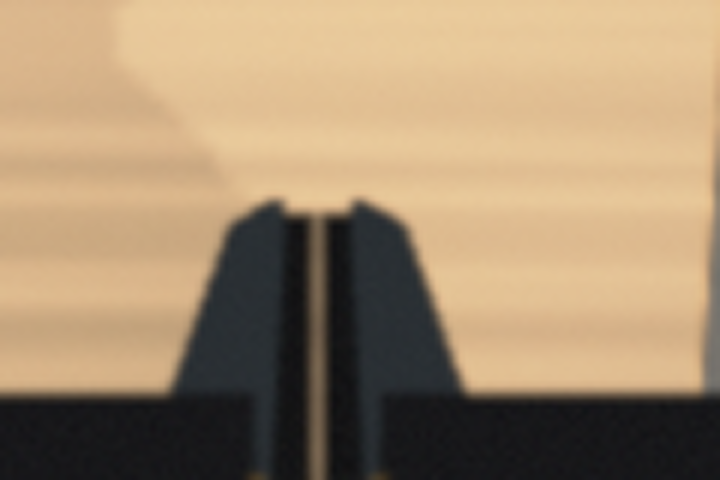

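The lid has levelled again and the fingertips hang over its middle. I'll shift 2 mm forward and press straight down.

Emit:
jog_arm(moves=[[0.2,-0.02,-0.1,0,0,0,0],[0.2,0,0,0,0,0,0],[0.1,0,0,0,0,0,0],[0.05,0,0,0,0,0,0]])

```text
t: 4.4
tool_pos: [0.5115, 0.0557, 0.1069]
tool_rot: [2.003, 1.57, 1.582]
ft_force: [1.8, -1.7, 7.0]
gripper_width: 0.0005
```

Emit:
jog_arm(moves=[[0.06,0,0,0,0,0,0]])

```text
t: 4.48
tool_pos: [0.5118, 0.0558, 0.1059]
tool_rot: [1.484, 1.57, 1.063]
ft_force: [-10.3, -2.9, 42.0]
gripper_width: 0.0004
```

Emit:
jog_arm(moves=[[0.05,0,0,0,0,0,0]])

```text
t: 4.57
tool_pos: [0.512, 0.0558, 0.1058]
tool_rot: [1.794, 1.57, 1.374]
ft_force: [-14.9, -3.3, 40.3]
gripper_width: 0.0003
```

Emit:
jog_arm(moves=[[0.04,0,0,0,0,0,0]])

```text
t: 4.65
tool_pos: [0.512, 0.0558, 0.1059]
tool_rot: [2.893, 1.57, 2.473]
ft_force: [-10.3, -3.0, 28.5]
gripper_width: 0.0005
```

```bash
python3 -c "
from h import *
for n in ('scene','side'):
  c=bot.capture(n);p=proj(c,[.515,.055,.105]).astype(int)
  cv2.imwrite('pics/%s5.png'%n,cv2.resize(c['img'][p[1]-45:p[1]+35,p[0]-50:p[0]+70],None,fx=6,fy=6,interpolation=2)[:,:,::-1])
togo([.516,.055,.1085])
"
```

```text
t 4.75 pos [0.512  0.0558 0.1059] F [-11.   -3.3  29.1] w 0.0002
shift units [-0.11  0.04  0.16] turn units [ 0.16 -0.01 -0.  ]
[[-0.0, 0.41, 0.91], [0.0, 0.91, -0.41], [-1.0, 0.0, -0.0]] q [ 0.06  0.26  2.15  0.    0.73 -1.09]
```

View pics/scene5.png

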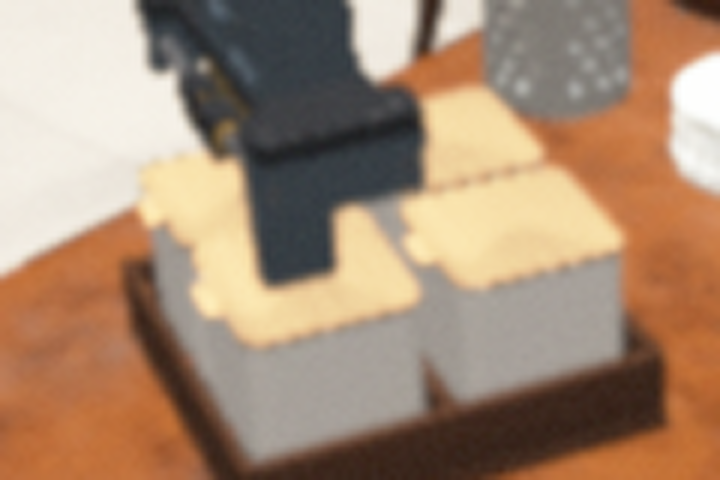

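View pics/side5.png

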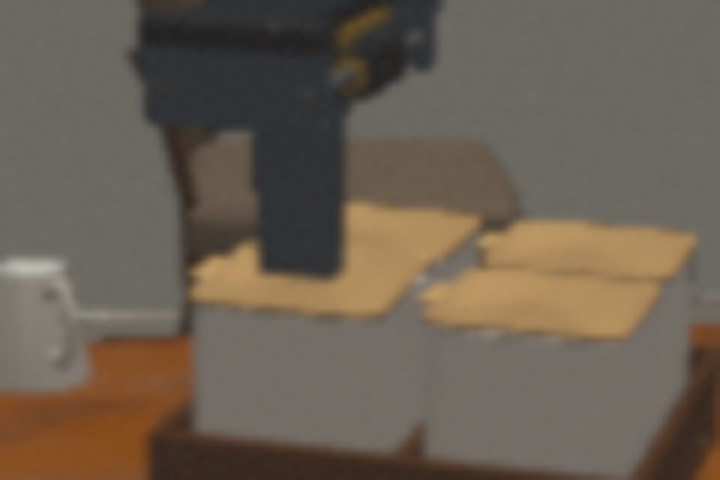

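In both views the gap is gone and the lid sits flat like the others. I'll lift straight up and check that it stays down.

Emit:
jog_arm(moves=[[-0.3,0,0,0,0,0,0],[-0.6,0,0,0,0,0,0],[-0.9,0,0,0,0,0,0],[-0.9,0,0,0,0,0,0],[-0.9,0,0,0,0,0,0]])

```text
t: 5.17
tool_pos: [0.508, 0.0559, 0.1945]
tool_rot: [-2.704, 1.561, -3.123]
ft_force: [-0.1, -0.0, -0.1]
gripper_width: 0.0005
```

Emit:
jog_arm(moves=[[-0.9,0,0,0,0,0,0],[-0.5,0,0,0,0,0,0],[0,0,0,0,0,0,0],[0,0,0,0,0,0,0]])

```text
t: 5.5
tool_pos: [0.5092, 0.0565, 0.235]
tool_rot: [-2.794, 1.567, 3.071]
ft_force: [-0.1, 0.2, -0.9]
gripper_width: 0.0006
```

```bash
python3 -c "
from h import *
for n in ('scene','side'):
  c=bot.capture(n);p=proj(c,[.515,.055,.105]).astype(int)
  cv2.imwrite('pics/%s6.png'%n,cv2.resize(c['img'][p[1]-45:p[1]+35,p[0]-50:p[0]+70],None,fx=6,fy=6,interpolation=2)[:,:,::-1])
  cv2.imwrite('pics/%s6f.png'%n,c['img'][:,:,::-1])
togo([.516,.055,.1085])
"
```

```text
t 5.6 pos [0.5089 0.0564 0.2342] F [ 0.6 -0.2  0.2] w 0.0006
shift units [5.03 0.07 0.31] turn units [ 0.17 -0.05  0.02]
[[-0.01, 0.41, 0.91], [0.0, 0.91, -0.41], [-1.0, -0.0, -0.01]] q [ 0.06  0.05  2.1   0.    1.   -1.09]
```

View pics/scene6.png

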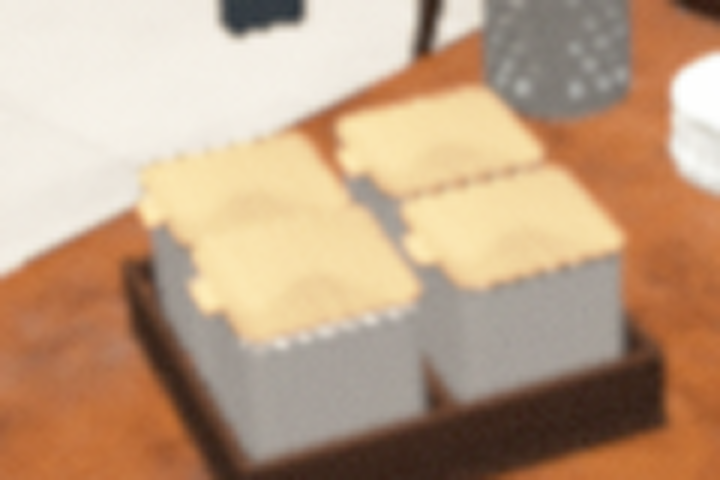

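View pics/side6.png

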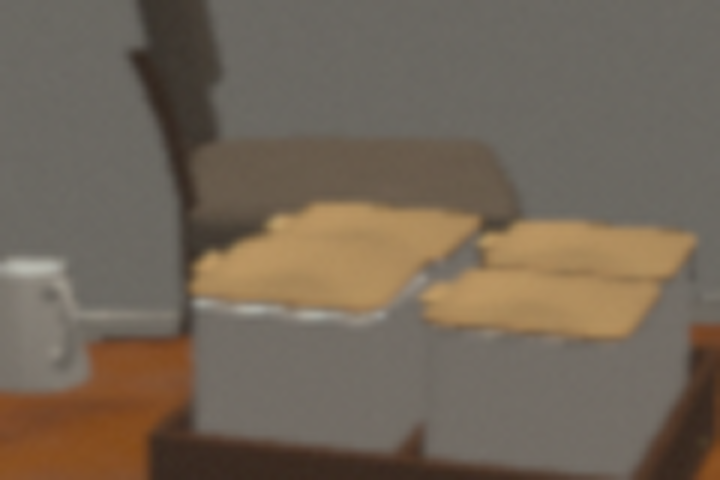

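View pics/scene6f.png

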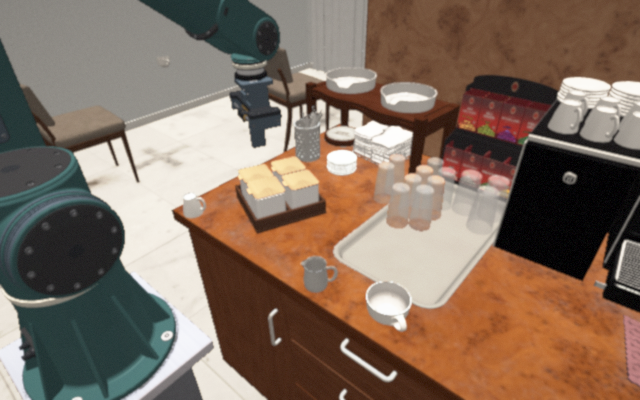

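The gap is partly back after I let go, so the lid did not snap. I'll measure it.

Emit:
jog_arm(moves=[[0,0,0,0,0,0,0],[0,0,0,0,0,0,0],[0,0,0,0,0,0,0],[0,0,0,0,0,0,0],[0,0,0,0,0,0,0]])

```text
t: 6.02
tool_pos: [0.5069, 0.0563, 0.23]
tool_rot: [-2.703, 1.559, -3.121]
ft_force: [-0.9, 0.1, -0.5]
gripper_width: 0.0004
```

```bash
python3 -c "
from h import *
ims=[]
for f in ('scene0','scene6f'): ims.append(cv2.imread('pics/%s.png'%f))
c=bot.capture('scene');ims.append(c['img'][:,:,::-1])
w=bot.capture('wrist');cv2.imwrite('pics/w7.png',w['img'][:,:,::-1])
s=bot.capture('side')
cr=[cv2.resize(i[180:225,240:305],None,fx=4,fy=4,interpolation=0) for i in ims]
s0=cv2.imread('pics/side0.png')
sr=[cv2.resize(i[155:200,265:330],None,fx=4,fy=4,interpolation=0) for i in (s0,cv2.imread('pics/side6f.png'),s['img'][:,:,::-1])]
cv2.imwrite('pics/cmp7.png',np.vstack([np.hstack(cr),np.hstack(sr)]))
togo([.516,.055,.1085])
"
```

```text
t 6.17 pos [0.5071 0.0563 0.2303] F [ 0.8 -0.2 -0.1] w 0.0005
shift units [4.87 0.12 0.4 ] turn units [ 0.17 -0.1   0.05]
[[-0.01, 0.41, 0.91], [-0.0, 0.91, -0.41], [-1.0, -0.0, -0.01]] q [ 0.06  0.06  2.1   0.    1.   -1.09]
```

View pics/cmp7.png

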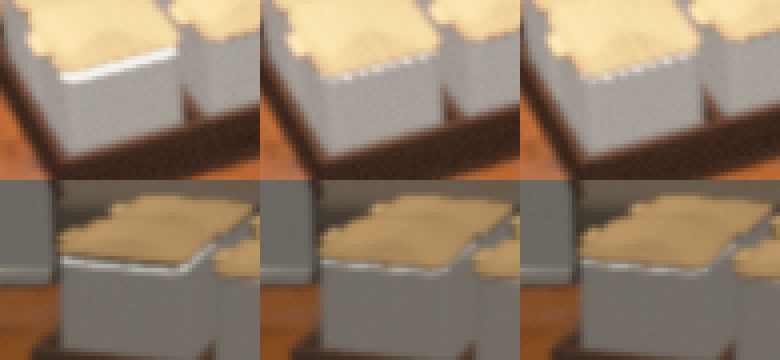

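View pics/w7.png

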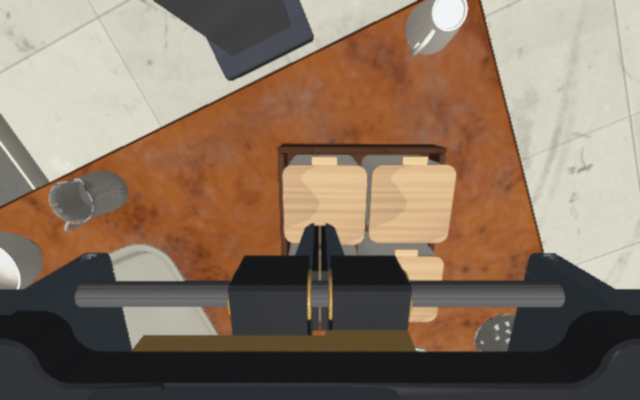

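```bash
cat > prof.py <<'E'
from h import *
def prof(img,z,FR):
    # sample perpendicular profile: vertical offset below projected right bottom edge
    pass
def edge(c_img,cam,name):
    # right edge of FR lid: points along; at each, vertical profile of saturation in image
    C=np.array([.516,.055,0])
    R=[]
    for u in np.linspace(-.03,.03,13):
        P=C+u*ex-.0435*ey
        p=proj(cam,[P[0],P[1],.1]); 
        rows=np.arange(-5,6,.1)
        pts=np.float32(np.c_[np.full(len(rows),p[0]),p[1]+rows])
        hsv=cv2.cvtColor(c_img,cv2.COLOR_RGB2HSV)[:,:,1].astype(np.float32)
        v=cv2.remap(hsv,pts[:,0].reshape(-1,1),pts[:,1].reshape(-1,1),1).ravel()
        i=np.where((v[:-1]>60)&(v[1:]<=60))[0]
        R.append(rows[i[0]] if len(i) else np.nan)
    return np.array(R)
E
python3 -c "
from prof import *
for n in ('scene','side'):
  cam=bot.capture(n)
  P=np.array([.516,.055,0])-.0435*ey
  print(n,'px per mm z',proj(cam,[P[0],P[1],.1])[1]-proj(cam,[P[0],P[1],.101])[1])
  for f in (n+'0',n+'6f'):
    i=cv2.imread('pics/%s.png'%f)[:,:,::-1].copy(); r=edge(i,cam,n);print(f,r.round(1),np.nanmean(r).round(2))
  r=edge(cam['img'],cam,n);print('now',r.round(1),np.nanmean(r).round(2))
"
```

```text
scene px per mm z 0.3069984898185112
scene0 [-2.5 -2.5 -2.6 -2.6 -2.6 -2.6 -2.7 -2.7 -2.6 -2.6 -2.7 -2.7 -2.7] -2.62
scene6f [-1.5 -1.3 -1.3 -1.2 -1.5 -1.5 -1.4 -1.3 -1.4 -1.5 -1.3 -1.5 -1.3] -1.38
now [-1.5 -1.3 -1.3 -1.3 -1.5 -1.4 -1.4 -1.4 -1.4 -1.5 -1.3 -1.5 -1.3] -1.39
side px per mm z 0.3840157777667059
side0 [-2.7 -2.6 -2.6 -2.5 -2.4 -2.5 -2.6 -2.6 -2.6 -2.5 -2.5 -2.6 -2.7] -2.57
side6f [-1.8 -1.6 -1.4 -1.4 -1.8 -2.  -1.9 -1.6 -1.3 -1.7 -1.9 -1.9 -1.8] -1.7
now [-1.8 -1.6 -1.4 -1.4 -1.7 -2.  -1.8 -1.6 -1.4 -1.7 -1.9 -1.9 -1.8] -1.69
```

```bash
python3 -c "
from h import *
# FR,BR right lid edges: height of the lid's underside edge above snapped level by saturation edge; vary yaw
for n in ('scene','side'):
  cam=bot.capture(n)
  for yaw in (-25,-24.3):
    e=np.array([np.cos(np.radians(yaw)),np.sin(np.radians(yaw)),0]);f=np.array([-e[1],e[0],0])
    C=np.array([.516,.055,0])
    for nm,img in (('start',cv2.imread('pics/%s0.png'%n)[:,:,::-1].copy()),('now',cam['img'])):
      hsv=cv2.cvtColor(img,cv2.COLOR_RGB2HSV)[:,:,1].astype(np.float32)
      out=[]
      for off in (0,.104):
        r=[]
        for u in np.linspace(-.03,.03,25):
          P=C+(u+off)*e-.044*f
          h=np.arange(.085,.118,.0003)
          pts=np.array([proj(cam,[P[0],P[1],z]) for z in h],np.float32)
          v=cv2.remap(hsv,pts[:,:1].copy(),pts[:,1:].copy(),1).ravel()
          i=np.where((v[:-1]<=60)&(v[1:]>60))[0]
          if len(i): r.append(h[i[0]])
        out.append(np.mean(r)*1000)
      print(n,yaw,nm,'FR,BR mm',np.round(out,1))
"
```

```text
scene -25 start FR,BR mm [108.3 101.5]
scene -25 now FR,BR mm [104.5 101.5]
scene -24.3 start FR,BR mm [108.2 100.6]
scene -24.3 now FR,BR mm [104.4 100.6]
side -25 start FR,BR mm [106.5 101.7]
side -25 now FR,BR mm [104.3 101.8]
side -24.3 start FR,BR mm [106.6 101.4]
side -24.3 now FR,BR mm [104.3 101.4]
```

The cameras disagree: the scene view gives a drop of 3.8 mm and the side view 2.2 mm. I'll check by touch with a gentle edge press on this lid, compared with one on the neighbouring snapped lid.

```bash
python3 -c "
from h import *
togo([.488,.068,.115])"
```

```text
t 6.37 pos [0.5072 0.0563 0.2306] F [ 0.4 -0.  -0. ] w 0.0004
shift units [ 4.63  0.14 -0.85] turn units [ 0.17 -0.09  0.04]
[[-0.01, 0.41, 0.91], [-0.0, 0.91, -0.41], [-1.0, -0.0, -0.01]] q [ 0.06  0.06  2.1   0.    1.   -1.09]
```

Emit:
jog_arm(moves=[[1,0.1,-0.4,0.1,-0.09,0.04,0],[1,0,-0.4,0,0,0,0],[1,0,0,0,0,0,0],[0.8,0,0,0,0,0,0],[0.4,0,0,0,0,0,0]])

```text
t: 6.78
tool_pos: [0.4924, 0.0675, 0.1259]
tool_rot: [0.486, 1.562, 0.057]
ft_force: [-0.5, -0.0, -0.1]
gripper_width: -0.0
```

Emit:
jog_arm(moves=[[0,0,0,0,0,0,0]])

```text
t: 6.87
tool_pos: [0.4913, 0.0674, 0.1242]
tool_rot: [0.467, 1.565, 0.038]
ft_force: [-0.3, 0.1, 0.5]
gripper_width: 0.0004
```

```bash
python3 -c "
from h import *
togo([.488,.068,.110])"
```

```text
t 6.87 pos [0.4913 0.0674 0.1242] F [-0.3  0.1  0.5] w 0.0004
shift units [ 0.57 -0.03 -0.13] turn units [ 0.07  0.05 -0.03]
[[0.01, 0.42, 0.91], [0.0, 0.91, -0.42], [-1.0, 0.0, 0.01]] q [ 0.09  0.2   2.18 -0.    0.76 -1.05]
```

Emit:
jog_arm(moves=[[0.2,0,-0.1,0,0,0,0],[0.2,0,0,0,0,0,0],[0.1,0,0,0,0,0,0],[0,0,0,0,0,0,0]])

```text
t: 7.2
tool_pos: [0.4906, 0.0686, 0.1131]
tool_rot: [0.484, 1.562, 0.054]
ft_force: [-0.1, 0.1, 0.3]
gripper_width: 0.0005
```

Emit:
jog_arm(moves=[[0.04,0,0,0,0,0,0]])

```text
t: 7.28
tool_pos: [0.4912, 0.0686, 0.1127]
tool_rot: [0.488, 1.561, 0.059]
ft_force: [-0.6, -0.3, 0.4]
gripper_width: 0.0005
```

Emit:
jog_arm(moves=[[0.04,0,0,0,0,0,0]])

```text
t: 7.37
tool_pos: [0.4916, 0.0687, 0.112]
tool_rot: [0.493, 1.56, 0.063]
ft_force: [0.1, 0.1, 0.4]
gripper_width: 0.0002
```

Emit:
jog_arm(moves=[[0.03,0,0,0,0,0,0]])

```text
t: 7.45
tool_pos: [0.4919, 0.0687, 0.1116]
tool_rot: [0.492, 1.559, 0.063]
ft_force: [-0.2, 0.1, 0.6]
gripper_width: 0.0003
```

Emit:
jog_arm(moves=[[0.08,0,-0.06,0,0,0,0],[0.05,0,0,0,0,0,0]])

```text
t: 7.62
tool_pos: [0.4909, 0.0693, 0.1087]
tool_rot: [0.494, 1.558, 0.064]
ft_force: [0.1, 0.0, 0.1]
gripper_width: 0.0004
```

Emit:
jog_arm(moves=[[0.04,0,-0.04,0,0,0,0]])

```text
t: 7.7
tool_pos: [0.4902, 0.0698, 0.1077]
tool_rot: [0.495, 1.558, 0.066]
ft_force: [0.9, 0.1, 1.4]
gripper_width: 0.0002
```

Emit:
jog_arm(moves=[[0.04,0,0,0,0,0,0]])

```text
t: 7.78
tool_pos: [0.4901, 0.0698, 0.1067]
tool_rot: [0.494, 1.558, 0.065]
ft_force: [-3.6, -0.4, 11.1]
gripper_width: 0.0006
```

Emit:
jog_arm(moves=[[0.04,0,0,0,0,0,0]])

```text
t: 7.87
tool_pos: [0.4903, 0.0699, 0.1061]
tool_rot: [0.498, 1.558, 0.068]
ft_force: [-9.1, -0.5, 23.8]
gripper_width: 0.0003
```

```bash
python3 -c "
from h import *
for n in ('scene','side'):
  c=bot.capture(n);p=proj(c,[.515,.055,.105]).astype(int)
  cv2.imwrite('pics/%s8f.png'%n,c['img'][:,:,::-1])
ims=[cv2.resize(cv2.imread('pics/%s.png'%f)[180:225,240:305],None,fx=6,fy=6,interpolation=0) for f in ('scene6f','scene8f')]
sr=[cv2.resize(cv2.imread('pics/%s.png'%f)[160:205,265:330],None,fx=6,fy=6,interpolation=0) for f in ('side6f','side8f')]
cv2.imwrite('pics/cmp8.png',np.vstack([np.hstack(ims),np.hstack(sr)]))
togo([.488,.068,.110])
"
```

```text
t 7.97 pos [0.4903 0.0699 0.1062] F [-6.5 -1.9 15.8] w 0.0007
shift units [-0.15 -0.1  -0.05] turn units [ 0.06  0.11 -0.06]
[[0.01, 0.42, 0.91], [0.0, 0.91, -0.42], [-1.0, 0.01, 0.01]] q [ 0.09  0.22  2.19 -0.    0.71 -1.05]
```

View pics/cmp8.png

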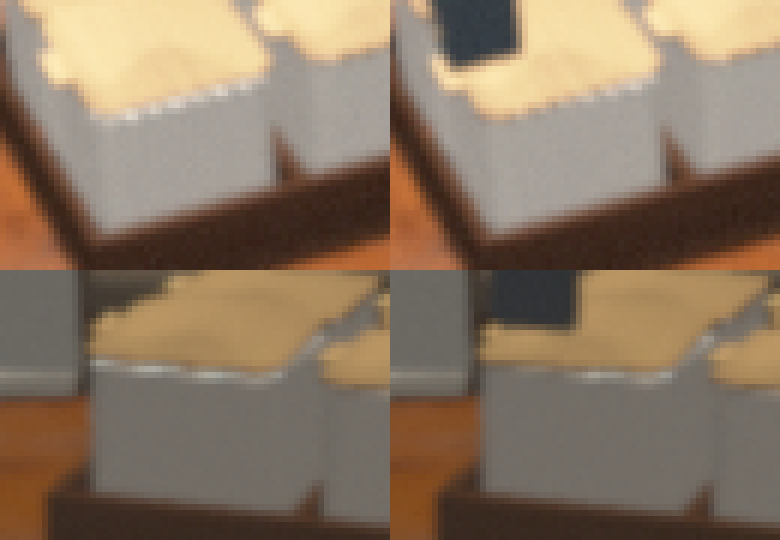

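The lid still tips slightly at the front, so it isn't seated. My middle press was about 4-5 mm forward, with the 32 mm pad width lying along the rocking direction, and the -x reaction force fits that. I'll lift, measure the lid centre again from above, and turn the tool 90° so the tips press along the bar axis.

Emit:
jog_arm(moves=[[-0.4,0,0,0,0,0,0],[-1,0,0,0,0,0,0],[-1,0,-0.5,0,0,0,0],[-1,0,-1,0,0,0,0],[-1,0,-1,0,0,0,0]])

```text
t: 8.38
tool_pos: [0.4307, 0.0951, 0.2161]
tool_rot: [0.414, 1.566, -0.018]
ft_force: [-0.0, 0.4, 0.0]
gripper_width: 0.0007
```

Emit:
jog_arm(moves=[[-1,0,0,0,0,0,0],[0,0,0,0,0,0,0],[0,0,0,0,0,0,0],[0,0,0,0,0,0,0],[0,0,0,0,0,0,0]])

```text
t: 8.8
tool_pos: [0.4287, 0.0967, 0.2474]
tool_rot: [0.546, 1.558, 0.116]
ft_force: [-0.2, -0.1, 0.1]
gripper_width: 0.0001
```

```bash
python3 -c "
from h import *
import pickle
o=bot.get_obs();print(o['tool_pos'])
c=bot.capture('wrist');pickle.dump(c,open('w9.pkl','wb'));cv2.imwrite('pics/w9.png',c['img'][:,:,::-1])
print(bot.get_obs()['tool_pos'])
for X in ([.516,.055,.1065],): print(proj(c,X))"
```

```text
[0.42874087 0.0966627  0.24739039]
[0.42871517 0.09661562 0.24718036]
[316.81703246 269.05940973]
```

View pics/w9.png

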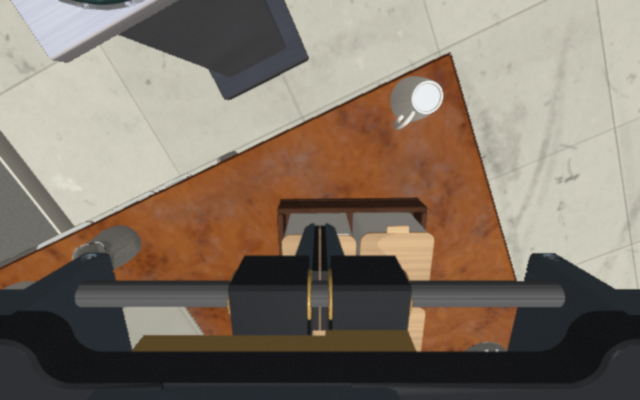

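The wrist camera looks to the tray's front, so I need to stand further back over the tray.

Emit:
jog_arm(moves=[[0,0,1,0,0,0,0],[0,0,1,0,0,0,0],[0,0,1,0,0,0,0],[0,0,1,0,0,0,0],[0,0,0.9,0,0,0,0]])

```text
t: 9.27
tool_pos: [0.5402, 0.0436, 0.2423]
tool_rot: [0.746, 1.568, 0.317]
ft_force: [0.1, 0.4, 0.3]
gripper_width: 0.0007
```

Emit:
jog_arm(moves=[[0,0,0,0,0,0,0],[0,0,0,0,0,0,0],[0,0,0,0,0,0,0],[0,0,0,0,0,0,0]])

```text
t: 9.6
tool_pos: [0.5419, 0.0414, 0.2377]
tool_rot: [-2.848, 1.567, 3.003]
ft_force: [-0.0, 0.4, 0.7]
gripper_width: 0.0003
```

```bash
python3 -c "
from h import *
import pickle
o=bot.get_obs();print(o['tool_pos'])
c=bot.capture('wrist');pickle.dump(c,open('w10.pkl','wb'))
print(bot.get_obs()['tool_pos'],proj(c,[.516,.055,.1065]))
m=mask(c);cs,_=cv2.findContours(m,0,2)
for k in cs:
  if cv2.contourArea(k)>800:
    print(cv2.contourArea(k),cv2.boundingRect(k),[np.round(v,1) for v in cv2.minAreaRect(k)])
cv2.imwrite('pics/w10.png',cv2.resize(c['img'][100:260,240:480],None,fx=3.3,fy=3.3,interpolation=2)[:,:,::-1])"
```

```text
[0.54189043 0.04138165 0.23767299]
[0.54175014 0.0414661  0.23773516] [320.41479018 168.62430098]
1308.0 (410, 301, 79, 49) [array([448.7, 326. ]), array([80.9, 41.5]), np.float64(6.2)]
1486.0 (284, 213, 78, 42) [array([322.5, 233.5]), array([41., 77.]), np.float64(90.0)]
6948.5 (280, 116, 87, 93) [array([323., 162.]), array([92., 86.]), np.float64(90.0)]
15514.0 (366, 115, 162, 165) [array([446.8, 198.2]), array([158.1, 164.5]), np.float64(2.2)]
```

View pics/w10.png

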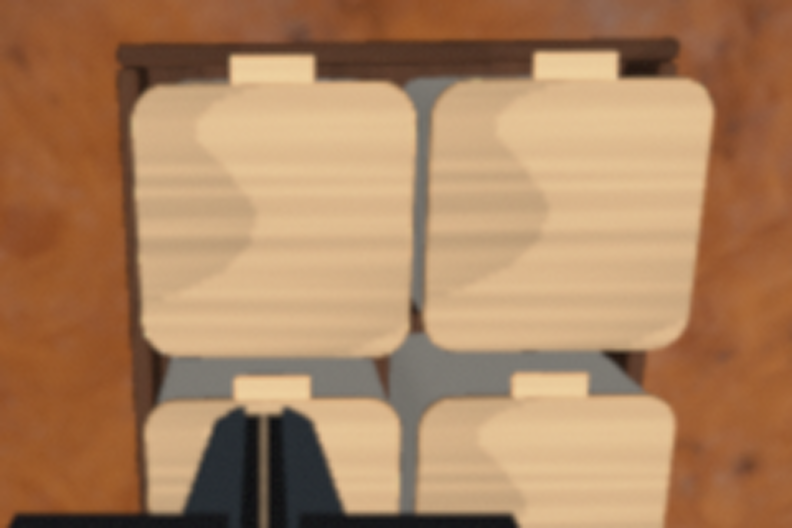

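```bash
python3 -c "
from h import *
import pickle
c=pickle.load(open('w10.pkl','rb'))
g=lambda x,y:((x+.5)/3.3-.5+240,(y+.5)/3.3-.5+100)
print('cam',-c['R'].T@c['t'])
for z in (.104,.1065,.1085):
  for nm,(fl,fr,bl,br) in (('FR',((131,83),(416,83),(142,356),(411,356))),('FL',((431,79),(714,79),(423,350),(688,349)))):
    P=[ray(c,g(*p),z)for p in (fl,fr,bl,br)]
    print(z,nm,'C',np.mean(P,0).round(4),'w',np.linalg.norm(P[0]-P[1]).round(4),np.linalg.norm(P[2]-P[3]).round(4),'d',np.linalg.norm(P[0]-P[2]).round(4),np.linalg.norm(P[1]-P[3]).round(4))
  v=P[1]-P[0];print(np.degrees(np.arctan2(-v[0],v[1])))
togo([.516,.055,.13])
"
```

```text
cam [0.46707914 0.07692586 0.4069112 ]
0.104 FR C [0.5168 0.0576 0.104 ] w 0.0871 0.0893 d 0.0876 0.0876
0.104 FL C [0.5535 0.1417 0.104 ] w 0.0863 0.0876 d 0.0866 0.0863
-24.680862071889674
0.1065 FR C [0.5164 0.0578 0.1065] w 0.0863 0.0885 d 0.0869 0.0868
0.1065 FL C [0.5528 0.1412 0.1065] w 0.0856 0.0869 d 0.0859 0.0856
-24.68086207188962
0.1085 FR C [0.5161 0.0579 0.1085] w 0.0858 0.0879 d 0.0863 0.0863
0.1085 FL C [0.5523 0.1408 0.1085] w 0.085 0.0863 d 0.0854 0.085
-24.68086207188965
t 9.65 pos [0.5418 0.0415 0.2377] F [-0.7  0.8 -0.6] w 0.0003
shift units [ 4.31  0.07 -1.15] turn units [ 0.05 -0.03  0.01]
[[-0.0, 0.42, 0.91], [0.0, 0.91, -0.42], [-1.0, -0.0, -0.0]] q [ 0.03  0.1   2.03  0.    1.01 -1.11]
```

The lid centre is about (0.5165, 0.057), and the lid images about 1% larger than its neighbour, so it is still raised. I'll turn the tool 90° about its axis.

Emit:
jog_arm(moves=[[0.5,0,-0.5,1,0,0,0],[0.5,0,0,1,0,0,0],[0.3,0,0,1,0,0,0],[0,0,0,1,0,0,0],[0,0,0,1,0,0,0]])

```text
t: 10.07
tool_pos: [0.527, 0.0486, 0.2043]
tool_rot: [-2.38, 1.568, 2.932]
ft_force: [-0.5, -0.2, -1.0]
gripper_width: 0.0004
```

```bash
python3 -c "
from h import *
togo([.5165,.057,.13])"
```

```text
t 10.07 pos [0.527  0.0486 0.2043] F [-0.5 -0.2 -1. ] w 0.0004
shift units [ 2.97 -0.15 -0.51] turn units [-5.11 -0.03  0.01]
[[-0.0, 0.83, 0.56], [0.0, 0.56, -0.83], [-1.0, -0.0, -0.0]] q [ 0.05  0.12  2.08  0.    0.94 -0.55]
```

Emit:
jog_arm(moves=[[0,0,0,1,0,0,0],[0,0,0,1,0,0,0],[0,0,0,1,0,0,0],[0,0,0,1,0,0,0],[0,0,0,1,0,0,0]])

```text
t: 10.48
tool_pos: [0.5234, 0.0505, 0.2042]
tool_rot: [-1.804, 1.567, 2.96]
ft_force: [-0.3, -0.6, -0.0]
gripper_width: 0.0006
```

Emit:
jog_arm(moves=[[0,0,0,1,0,0,0],[0,0,0,1,0,0,0],[0,0,0,1,0,0,0],[0,0,0,0.9,0,0,0],[0,0,0,0,0,0,0]])

```text
t: 10.9
tool_pos: [0.5203, 0.0524, 0.2048]
tool_rot: [-1.44, 1.567, 2.892]
ft_force: [-0.2, 0.3, -0.6]
gripper_width: 0.0006
```

```bash
python3 -c "
from h import *
togo([.5165,.057,.13])"
```

```text
t 10.9 pos [0.5203 0.0524 0.2048] F [-0.2  0.3 -0.6] w 0.0006
shift units [ 2.99 -0.2  -0.12] turn units [0.53 0.01 0.03]
[[-0.0, 0.93, -0.37], [0.0, -0.37, -0.93], [-1.0, -0.0, 0.0]] q [0.06 0.11 2.09 0.   0.94 0.44]
```

Emit:
jog_arm(moves=[[0.8,-0.2,-0.12,0.5,0,0,0],[0.8,0,0,0,0,0,0],[0.6,0,0,0,0,0,0],[0.3,0,0,0,0,0,0],[0,0,0,0,0,0,0]])

```text
t: 11.32
tool_pos: [0.5157, 0.0586, 0.142]
tool_rot: [-3.095, 1.57, 1.199]
ft_force: [0.5, 0.4, 0.7]
gripper_width: 0.0001
```

```bash
python3 -c "
from h import *
togo([.5165,.057,.115])"
```

```text
t 11.32 pos [0.5157 0.0586 0.142 ] F [0.5 0.4 0.7] w 0.0001
shift units [1.08 0.05 0.05] turn units [ 0.17 -0.01  0.  ]
[[0.0, 0.91, -0.41], [0.0, -0.41, -0.91], [-1.0, -0.0, -0.0]] q [0.07 0.2  2.13 0.   0.81 0.49]
```

Emit:
jog_arm(moves=[[0.5,0.05,0.05,0.05,0,0,0],[0.4,0,0,0,0,0,0],[0.2,0,0,0,0,0,0],[0,0,0,0,0,0,0],[0,0,0,0,0,0,0]])

```text
t: 11.73
tool_pos: [0.5171, 0.0574, 0.1155]
tool_rot: [2.515, 1.568, 0.528]
ft_force: [-0.2, -0.5, 0.3]
gripper_width: 0.0003
```

```bash
python3 -c "
from h import *
togo([.5165,.057,.110])
c=bot.capture('scene');p=proj(c,[.515,.055,.105]).astype(int)
cv2.imwrite('pics/scene11.png',cv2.resize(c['img'][p[1]-45:p[1]+35,p[0]-50:p[0]+70],None,fx=6,fy=6,interpolation=2)[:,:,::-1])
"
```

```text
t 11.73 pos [0.5171 0.0574 0.1155] F [-0.2 -0.5  0.3] w 0.0003
shift units [ 0.22 -0.02  0.03] turn units [ 0.19 -0.02 -0.01]
[[0.0, 0.91, -0.4], [0.0, -0.4, -0.91], [-1.0, 0.0, -0.0]] q [0.07 0.25 2.14 0.   0.75 0.48]
```

View pics/scene11.png

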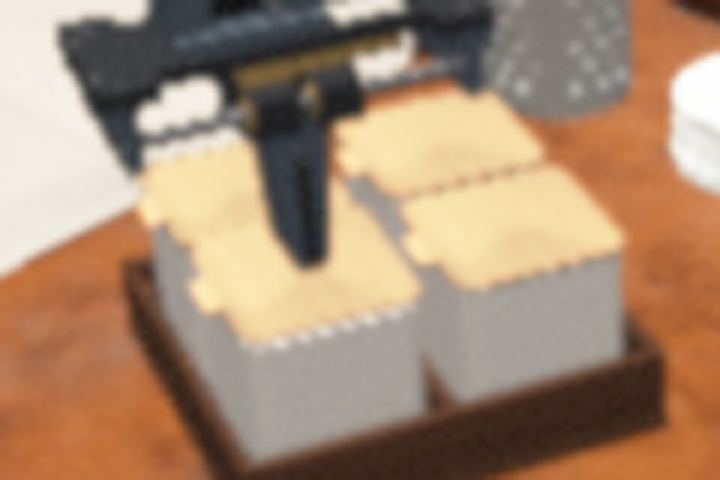

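The fingertips stand over the middle of the lid, narrow in the rocking direction. I'll press down in small steps.

Emit:
jog_arm(moves=[[0.1,0,0,0,0,0,0],[0.06,0,0,0,0,0,0]])

```text
t: 11.95
tool_pos: [0.5179, 0.0575, 0.1126]
tool_rot: [2.313, 1.566, 0.326]
ft_force: [-0.2, 0.5, -0.2]
gripper_width: 0.0003
```

Emit:
jog_arm(moves=[[0.05,0,0,0,0,0,0]])

```text
t: 12.03
tool_pos: [0.5181, 0.0575, 0.1115]
tool_rot: [2.286, 1.566, 0.299]
ft_force: [0.2, 0.2, 0.1]
gripper_width: 0.0007
```

Emit:
jog_arm(moves=[[0.05,0,0,0,0,0,0]])

```text
t: 12.12
tool_pos: [0.5183, 0.0576, 0.1104]
tool_rot: [2.276, 1.565, 0.289]
ft_force: [-0.5, 0.1, -0.3]
gripper_width: 0.0005
```

Emit:
jog_arm(moves=[[0.04,0,0,0,0,0,0]])

```text
t: 12.2
tool_pos: [0.5183, 0.0576, 0.1094]
tool_rot: [2.265, 1.565, 0.278]
ft_force: [-0.1, -0.1, 0.3]
gripper_width: 0.0004
```

Emit:
jog_arm(moves=[[0.04,0,0,0,0,0,0]])

```text
t: 12.28
tool_pos: [0.5184, 0.0576, 0.1084]
tool_rot: [2.262, 1.565, 0.275]
ft_force: [-0.4, -1.0, 1.8]
gripper_width: 0.0004
```

Emit:
jog_arm(moves=[[0.03,-0.05,0,0,0,0,0]])

```text
t: 12.37
tool_pos: [0.5179, 0.058, 0.1078]
tool_rot: [2.195, 1.564, 0.208]
ft_force: [2.2, -3.1, 6.9]
gripper_width: 0.0007
```

Emit:
jog_arm(moves=[[0.03,0,0,0,0,0,0]])

```text
t: 12.45
tool_pos: [0.5183, 0.0579, 0.1075]
tool_rot: [2.15, 1.563, 0.163]
ft_force: [-5.8, -0.7, 12.8]
gripper_width: 0.0002
```

Emit:
jog_arm(moves=[[0.03,0,0,0,0,0,0]])

```text
t: 12.53
tool_pos: [0.5184, 0.0579, 0.1072]
tool_rot: [2.147, 1.563, 0.16]
ft_force: [-6.5, -1.4, 16.8]
gripper_width: 0.0005
```

```bash
python3 -c "
from h import *
for n in ('scene','side'):
  c=bot.capture(n)
  cv2.imwrite('pics/%s12f.png'%n,c['img'][:,:,::-1])
ims=[cv2.resize(cv2.imread('pics/%s.png'%f)[180:225,240:305],None,fx=6,fy=6,interpolation=0) for f in ('scene6f','scene12f')]
sr=[cv2.resize(cv2.imread('pics/%s.png'%f)[160:205,265:330],None,fx=6,fy=6,interpolation=0) for f in ('side6f','side12f')]
cv2.imwrite('pics/cmp12.png',np.vstack([np.hstack(ims),np.hstack(sr)]))
togo([.516,.057,.110])
"
```

```text
t 12.63 pos [0.5184 0.0579 0.1072] F [-4.8 -2.5 13.2] w 0.0005
shift units [-0.11 -0.07  0.07] turn units [ 0.19 -0.04 -0.06]
[[0.01, 0.91, -0.4], [0.0, -0.4, -0.91], [-1.0, 0.01, -0.0]] q [0.07 0.26 2.14 0.   0.73 0.48]
```

View pics/cmp12.png

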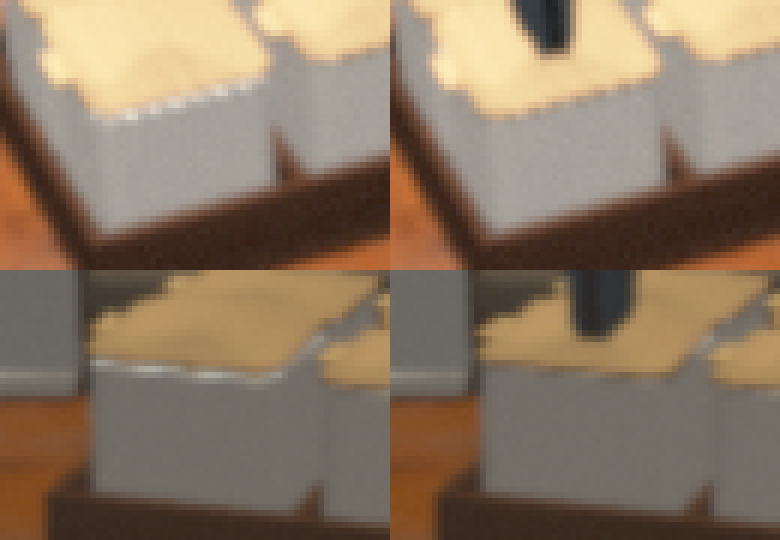

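While pressed, the lid closes fully flat, moving only about 1 mm. I'll release it, look again, and then touch the neighbouring snapped lid as a reference.

Emit:
jog_arm(moves=[[-0.4,0,0,0,0,0,0],[-0.5,0,0,0,0,0,0],[-0.3,0,-0.8,0,0,0,0],[0,0,-1,0,0,0,0],[0,0,-1,0,0,0,0]])

```text
t: 13.05
tool_pos: [0.5451, 0.121, 0.1403]
tool_rot: [2.176, 1.565, 0.185]
ft_force: [0.3, 0.0, 0.3]
gripper_width: 0.0004
```

Emit:
jog_arm(moves=[[0,0,-0.8,0,0,0,0],[0,0,0,0,0,0,0],[0,0,0,0,0,0,0]])

```text
t: 13.3
tool_pos: [0.5554, 0.1436, 0.1425]
tool_rot: [2.225, 1.562, 0.237]
ft_force: [0.6, -0.2, 0.2]
gripper_width: 0.0003
```

```bash
python3 -c "
from h import *
for n in ('scene','side'):
  c=bot.capture(n)
  cv2.imwrite('pics/%s13f.png'%n,c['img'][:,:,::-1])
ims=[cv2.resize(cv2.imread('pics/%s.png'%f)[165:225,230:305],None,fx=5,fy=5,interpolation=0) for f in ('scene6f','scene13f')]
sr=[cv2.resize(cv2.imread('pics/%s.png'%f)[150:200,265:340],None,fx=5,fy=5,interpolation=0) for f in ('side6f','side13f')]
cv2.imwrite('pics/cmp13.png',np.vstack([np.hstack(ims),np.hstack(sr)]))
togo([.5535,.1415,.115])
"
```

```text
t 13.4 pos [0.5552 0.1429 0.1424] F [-0.9  0.2 -0.7] w 0.0004
shift units [ 1.09 -0.05  0.08] turn units [ 0.17 -0.05 -0.06]
[[0.01, 0.91, -0.41], [0.0, -0.41, -0.91], [-1.0, 0.01, -0.01]] q [0.21 0.28 2.03 0.   0.83 0.63]
```

View pics/cmp13.png

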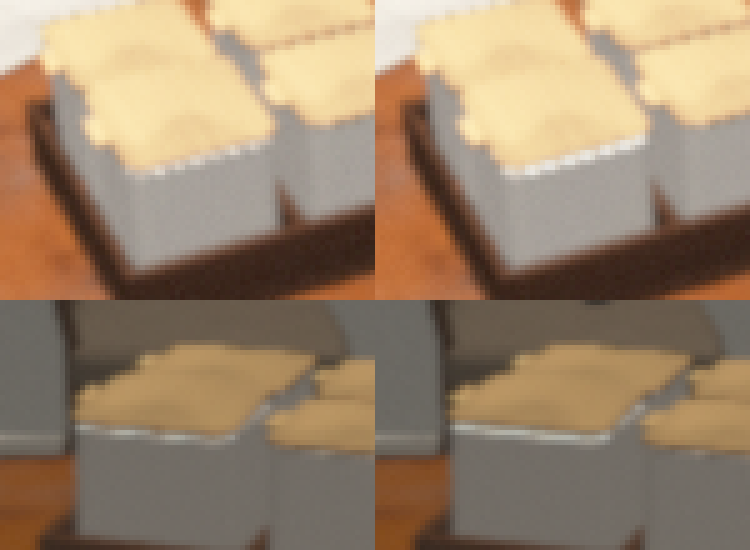

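```bash
python3 -c "
from prof import *
for n in ('scene','side'):
  cam=bot.capture(n)
  for f in (n+'0',n+'6f',n+'8f',n+'12f',n+'13f'):
    i=cv2.imread('pics/%s.png'%f)[:,:,::-1].copy(); r=edge(i,cam,n);print(f,r.round(1),np.nanmean(r).round(2))
"
```

```text
scene0 [-2.5 -2.5 -2.6 -2.6 -2.6 -2.6 -2.7 -2.7 -2.6 -2.6 -2.7 -2.7 -2.7] -2.62
scene6f [-1.5 -1.3 -1.3 -1.2 -1.5 -1.5 -1.4 -1.3 -1.4 -1.5 -1.3 -1.5 -1.3] -1.38
scene8f [-0.1 -0.1 -0.4 -0.3 -0.6 -0.6 -0.9 -1.  -1.  -1.1 -1.3 -1.5 -1.3] -0.78
scene12f [-0.2 -0.1 -0.2 -0.2 -0.3 -0.3 -0.2 -0.3 -0.2 -0.3 -0.3 -0.4 -0.2] -0.25
scene13f [-2.  -2.  -2.  -1.7 -2.  -2.  -2.1 -1.8 -2.1 -2.  -2.2 -2.2 -2.4] -2.04
side0 [-2.7 -2.6 -2.6 -2.5 -2.4 -2.5 -2.6 -2.6 -2.6 -2.5 -2.5 -2.6 -2.7] -2.57
side6f [-1.8 -1.6 -1.4 -1.4 -1.8 -2.  -1.9 -1.6 -1.3 -1.7 -1.9 -1.9 -1.8] -1.7
side8f [-0.4 -0.5 -0.6 -0.7 -0.8 -0.6 -0.7 -0.8 -1.1 -1.5 -1.6 -1.8 -1.6] -0.98
side12f [-0.4 -0.5 -0.5 -0.4 -0.3 -0.5 -0.5 -0.6 -0.7 -0.5 -0.4 -0.5 -0.6] -0.49
side13f [-2.1 -2.2 -2.1 -2.1 -2.  -2.2 -2.3 -2.3 -2.2 -2.1 -2.2 -2.3 -2.4] -2.19
```

The gap reading varies with where the arm stands, possibly because of its shadow, so a height by touch on the snapped neighbour is a better reference.

Emit:
jog_arm(moves=[[0.5,-0.05,0.08,0,0,0,0],[0.5,0,0,0,0.05,0.06,0],[0.2,0,0,0,0,0,0],[0,0,0,0,0,0,0]])

```text
t: 13.83
tool_pos: [0.552, 0.1385, 0.1095]
tool_rot: [2.239, 1.555, 0.246]
ft_force: [0.6, -0.2, -0.6]
gripper_width: 0.0004
```

Emit:
jog_arm(moves=[[0.08,0,0,0,0,0,0]])

```text
t: 13.92
tool_pos: [0.5517, 0.1381, 0.1071]
tool_rot: [2.24, 1.556, 0.247]
ft_force: [0.4, -0.6, 0.4]
gripper_width: 0.0007
```

Emit:
jog_arm(moves=[[0.05,0,0,0,0,0,0]])

```text
t: 14.0
tool_pos: [0.5515, 0.1379, 0.1055]
tool_rot: [2.24, 1.556, 0.246]
ft_force: [-0.2, 0.5, 0.2]
gripper_width: 0.0002
```

Emit:
jog_arm(moves=[[0.05,0,0,0,0,0,0]])

```text
t: 14.08
tool_pos: [0.5515, 0.1378, 0.1043]
tool_rot: [2.242, 1.556, 0.248]
ft_force: [-1.1, 1.8, 11.0]
gripper_width: 0.0005
```

Emit:
jog_arm(moves=[[0.05,0,0,0,0,0,0]])

```text
t: 14.17
tool_pos: [0.5516, 0.1378, 0.1042]
tool_rot: [2.252, 1.557, 0.258]
ft_force: [-17.7, -1.5, 43.3]
gripper_width: 0.0002
```

The snapped neighbour stops at z = 0.1042, as expected, so my heights are good. The suspect lid's middle at 0.1083 is still unsnapped. I'll back off and look closely.

Emit:
jog_arm(moves=[[-0.5,0,0,0,0,0,0],[-0.8,0,0,0,0,0,0],[-0.8,0,-1,0,0,0,0],[0,0,-1,0,0,0,0],[0,0,-1,0,0,0,0]])

```text
t: 14.58
tool_pos: [0.5814, 0.2051, 0.1608]
tool_rot: [2.254, 1.559, 0.257]
ft_force: [0.1, 0.1, 0.2]
gripper_width: 0.0005
```

```bash
python3 -c "
from prof import *
for n in ('scene','side'):
  cam=bot.capture(n)
  cv2.imwrite('pics/%s14f.png'%n,cam['img'][:,:,::-1])
  r=edge(cam['img'],cam,n);print(r,r.mean())
sl={'scene':(slice(155,225),slice(230,330)),'side':(slice(150,210),slice(270,370))}
rows=[np.hstack([cv2.resize(cv2.imread('pics/%s%s.png'%(n,f))[sl[n]],None,fx=4,fy=4,interpolation=2) for f in ('12f','14f')]) for n in ('scene','side')]
cv2.imwrite('pics/cmp14.png',np.vstack(rows))
togo([.5165,.057,.13])
"
```

```text
[-2.  -2.  -2.  -1.7 -2.  -2.  -2.1 -1.8 -2.1 -1.9 -2.2 -2.2 -2.3] -2.0230769230769337
[-2.1 -2.2 -2.1 -2.1 -2.1 -2.1 -2.3 -2.3 -2.2 -2.2 -2.2 -2.3 -2.4] -2.2000000000000104
t 14.68 pos [0.5828 0.207  0.161 ] F [-0.   0.2  0.4] w 0.0003
shift units [1.18 0.04 6.57] turn units [ 0.11 -0.09 -0.1 ]
[[0.01, 0.91, -0.41], [0.0, -0.41, -0.91], [-1.0, 0.01, -0.01]] q [ 0.3   0.32  1.94 -0.    0.88  0.73]
```

View pics/cmp14.png

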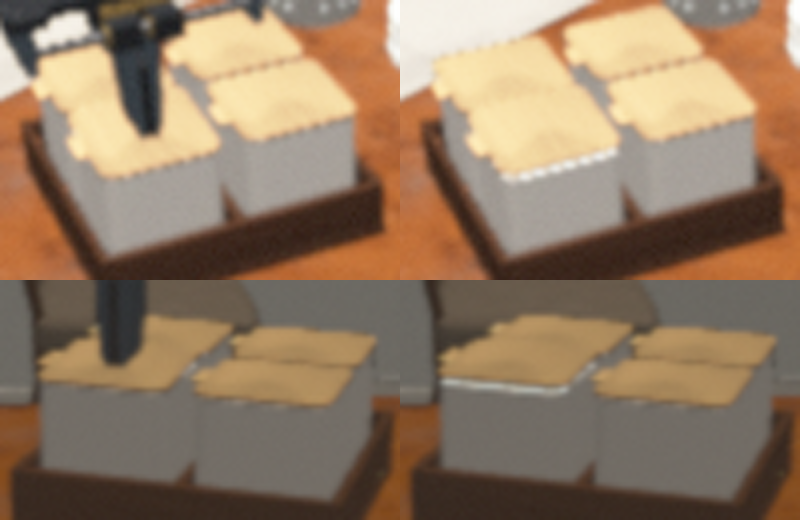

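Under load the right edge went to seated level while the tool at the middle dropped only 1 mm, so the lid went down unevenly. I'll press the exact middle again, a bit harder, reading height and force at each step.

Emit:
jog_arm(moves=[[0,0,1,0,-0.09,-0.1,0],[0,0,1,0.1,0,0,0],[0,0,1,0,0,0,0],[0,0,1,0,0,0,0],[0,0,1,0,0,0,0]])

```text
t: 15.1
tool_pos: [0.5303, 0.0932, 0.161]
tool_rot: [2.117, 1.569, 0.117]
ft_force: [0.5, -0.9, -0.2]
gripper_width: 0.0006
```

Emit:
jog_arm(moves=[[0.4,0,1,0,0,0,0],[0.4,0,0.5,0,0,0,0],[0.2,0,0,0,0,0,0],[0,0,0,0,0,0,0],[0,0,0,0,0,0,0]])

```text
t: 15.52
tool_pos: [0.5119, 0.0542, 0.1351]
tool_rot: [1.985, 1.569, -0.018]
ft_force: [0.1, 0.4, -0.6]
gripper_width: -0.0
```

```bash
python3 -c "
from h import *
togo([.5164,.0575,.1135])"
```

```text
t 15.52 pos [0.5119 0.0542 0.1351] F [ 0.1  0.4 -0.6] w -0.0
shift units [ 0.86  0.11 -0.19] turn units [ 0.04 -0.01 -0.01]
[[0.0, 0.91, -0.42], [-0.0, -0.42, -0.91], [-1.0, 0.0, -0.0]] q [ 0.06  0.21  2.14 -0.    0.79  0.49]
```

Emit:
jog_arm(moves=[[0.3,0.08,-0.15,0,0,0,0],[0.3,0,0,0,0,0,0],[0.15,0,0,0,0,0,0],[0,0,0,0,0,0,0],[0,0,0,0,0,0,0]])

```text
t: 15.93
tool_pos: [0.5177, 0.06, 0.1145]
tool_rot: [2.113, 1.568, 0.113]
ft_force: [-0.5, -0.6, 1.3]
gripper_width: 0.0001
```

```bash
python3 -c "
from h import *
import pickle
togo([.5164,.0575,.1095])
c=bot.capture('wrist');pickle.dump(c,open('w15.pkl','wb'));cv2.imwrite('pics/w15.png',c['img'][:,:,::-1])"
```

```text
t 15.93 pos [0.5177 0.06   0.1145] F [-0.5 -0.6  1.3] w 0.0001
shift units [ 0.2  -0.01  0.11] turn units [ 0.07 -0.01 -0.02]
[[0.0, 0.91, -0.42], [0.0, -0.42, -0.91], [-1.0, 0.0, -0.0]] q [0.07 0.25 2.14 0.   0.75 0.5 ]
```

View pics/w15.png

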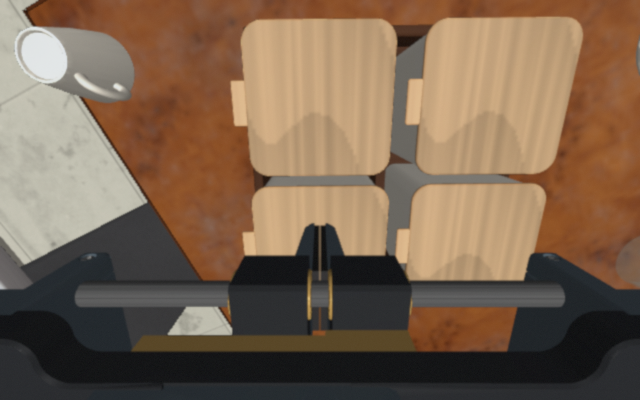

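In the wrist view the lid spans columns 252 to 388 and the tips are at 320, so I'm centred front to back. Pressing now.

Emit:
jog_arm(moves=[[0.12,-0.02,0.1,0,0,0,0],[0.08,0,0,0,0,0,0],[0.05,0,0,0,0,0,0]])

```text
t: 16.23
tool_pos: [0.5165, 0.0579, 0.1085]
tool_rot: [2.109, 1.567, 0.109]
ft_force: [-0.2, 0.8, 5.3]
gripper_width: 0.0004
```

Emit:
jog_arm(moves=[[0.04,-0.02,0,0,0,0,0]])

```text
t: 16.32
tool_pos: [0.5163, 0.058, 0.1076]
tool_rot: [2.069, 1.567, 0.069]
ft_force: [0.9, -3.5, 7.3]
gripper_width: 0.0002
```

Emit:
jog_arm(moves=[[0.03,-0.02,0,0,0,0,0]])

```text
t: 16.4
tool_pos: [0.5165, 0.058, 0.1073]
tool_rot: [2.006, 1.565, 0.007]
ft_force: [-1.5, -4.6, 11.4]
gripper_width: 0.0006
```

Emit:
jog_arm(moves=[[0.03,-0.02,0,0,0,0,0]])

```text
t: 16.48
tool_pos: [0.5165, 0.058, 0.1071]
tool_rot: [1.964, 1.564, -0.036]
ft_force: [-3.4, -3.5, 13.1]
gripper_width: 0.0002
```

Emit:
jog_arm(moves=[[0.03,-0.02,0,0,0,0,0]])

```text
t: 16.57
tool_pos: [0.5166, 0.058, 0.1071]
tool_rot: [1.933, 1.564, -0.066]
ft_force: [-3.7, -3.2, 13.5]
gripper_width: 0.0004
```

Emit:
jog_arm(moves=[[0.05,-0.02,0,0,0,0,0]])

```text
t: 16.65
tool_pos: [0.5167, 0.058, 0.1068]
tool_rot: [1.905, 1.563, -0.095]
ft_force: [-6.5, -4.2, 22.5]
gripper_width: 0.0007
```

Emit:
jog_arm(moves=[[0.06,-0.02,0,0,0,0,0]])

```text
t: 16.73
tool_pos: [0.5168, 0.058, 0.1064]
tool_rot: [1.89, 1.562, -0.11]
ft_force: [-9.7, -4.7, 29.6]
gripper_width: -0.0
```

```bash
python3 -c "
from prof import *
togo([.5164,.0575,.104])
import pickle
c=bot.capture('wrist');pickle.dump(c,open('w16.pkl','wb'));cv2.imwrite('pics/w16.png',c['img'][:,:,::-1])
for n in ('scene','side'):
  cam=bot.capture(n); cv2.imwrite('pics/%s16f.png'%n,cam['img'][:,:,::-1]); r=edge(cam['img'],cam,n);print(r,r.mean())
a=pickle.load(open('w15.pkl','rb'))['img'][150:260,230:400];b=c['img'][150:260,230:400]
cv2.imwrite('pics/cmp16.png',np.hstack([cv2.resize(q,None,fx=2.3,fy=2.3)[:,:,::-1] for q in (a,b)]))
togo([.5164,.0575,.104])"
```

```text
t 16.73 pos [0.5168 0.058  0.1064] F [-9.7 -4.7 29.6] w -0.0
shift units [ 0.1  -0.    0.03] turn units [ 0.07 -0.03 -0.08]
[[0.01, 0.91, -0.42], [-0.0, -0.42, -0.91], [-1.0, 0.01, -0.0]] q [ 0.07  0.26  2.14 -0.    0.73  0.5 ]
[-1.77635684e-14 -1.77635684e-14 -1.00000000e-01 -1.00000000e-01
 -1.00000000e-01 -2.00000000e-01 -1.00000000e-01 -3.00000000e-01
 -1.00000000e-01 -2.00000000e-01 -1.00000000e-01 -3.00000000e-01
 -2.00000000e-01] -0.13846153846155573
[-0.4 -0.4 -0.5 -0.3 -0.3 -0.4 -0.5 -0.5 -0.5 -0.3 -0.3 -0.4 -0.5] -0.407692307692324
t 16.88 pos [0.5167 0.0581 0.1065] F [-6.4 -2.7 24. ] w 0.0007
shift units [ 0.1  -0.    0.03] turn units [ 0.07 -0.03 -0.08]
[[0.01, 0.91, -0.42], [-0.0, -0.42, -0.91], [-1.0, 0.01, -0.0]] q [ 0.07  0.26  2.14 -0.    0.73  0.5 ]
```

View pics/cmp16.png

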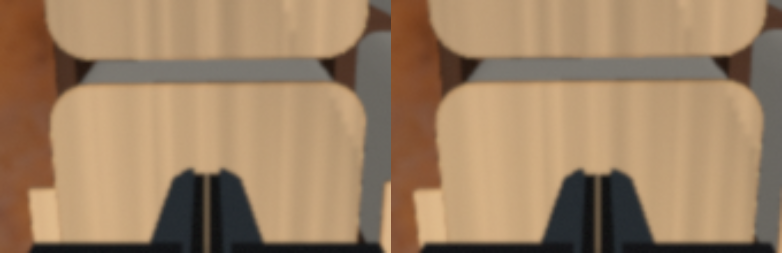

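With 24 N on the middle, the right edge is fully down but the left side has barely moved (about 1 mm), so the left bar is holding the lid askew. I'll release and press about 12 mm left of the middle to bring that side down.

Emit:
jog_arm(moves=[[-0.3,0,0,0,0,0,0],[-0.2,0,0,0,0,0,0],[0,0,-0.5,0,0.03,0.08,0],[0,0,0,0,0,0,0],[0,0,0,0,0,0,0]])

```text
t: 17.3
tool_pos: [0.5227, 0.0703, 0.1205]
tool_rot: [1.928, 1.55, -0.073]
ft_force: [0.5, 0.5, -0.7]
gripper_width: 0.0003
```

```bash
python3 -c "
from prof import *
P=np.array([.5164,.0575,.1095])+.012*ey; print(P)
togo(P)
for n in ('scene','side'):
  cam=bot.capture(n); r=edge(cam['img'],cam,n);print(r.round(1),r.mean())
"
```

```text
[0.52147142 0.06837569 0.1095    ]
t 17.3 pos [0.5227 0.0703 0.1205] F [ 0.5  0.5 -0.7] w 0.0003
shift units [ 0.44 -0.02  0.09] turn units [ 0.06 -0.07 -0.18]
[[0.02, 0.91, -0.42], [-0.0, -0.42, -0.91], [-1.0, 0.02, -0.01]] q [ 0.09  0.24  2.13 -0.    0.75  0.52]
[ 0.1  0.1  0.1 -0.  -0.  -0.2 -0.  -0.1 -0.1 -0.1 -0.  -0.1 -0.1] -0.030769230769248423
[-0.4 -0.4 -0.4 -0.2 -0.3 -0.3 -0.5 -0.5 -0.5 -0.3 -0.4 -0.4 -0.4] -0.384615384615401
```

The right edge now stays down after release. I'll touch left of the middle to read the height there.

Emit:
jog_arm(moves=[[0.2,0,0.08,0.05,-0.07,-0.18,0],[0.15,0,0,0,0,0,0],[0,0,0,0,0,0,0]])

```text
t: 17.65
tool_pos: [0.5213, 0.068, 0.1102]
tool_rot: [-1.076, 1.567, -3.082]
ft_force: [-0.5, 0.7, -0.3]
gripper_width: 0.0004
```

Emit:
jog_arm(moves=[[0.06,0,0,0,0,0,0]])

```text
t: 17.73
tool_pos: [0.5213, 0.0679, 0.1083]
tool_rot: [-1.098, 1.567, -3.105]
ft_force: [-0.2, 1.6, 7.3]
gripper_width: 0.0008
```

Emit:
jog_arm(moves=[[0.05,0,0,0,0,0,0]])

```text
t: 17.82
tool_pos: [0.5216, 0.068, 0.1072]
tool_rot: [-1.164, 1.567, 3.112]
ft_force: [-3.1, 0.9, 13.9]
gripper_width: 0.0008
```

Emit:
jog_arm(moves=[[0.05,0,0,0,0,0,0]])

```text
t: 17.9
tool_pos: [0.5218, 0.0679, 0.1061]
tool_rot: [-1.188, 1.567, 3.088]
ft_force: [-3.3, -1.2, 7.8]
gripper_width: 0.0002
```

The force fell from 13.9 to 7.8 N while the tips kept going down, so the left side is snapping. I'll continue.

Emit:
jog_arm(moves=[[0.05,0,0,0,0,0,0]])

```text
t: 17.98
tool_pos: [0.522, 0.0678, 0.1049]
tool_rot: [-1.197, 1.567, 3.079]
ft_force: [-1.5, 0.3, 3.4]
gripper_width: 0.0007
```

Emit:
jog_arm(moves=[[0.05,0,0,0,0,0,0]])

```text
t: 18.07
tool_pos: [0.522, 0.0679, 0.1037]
tool_rot: [-1.233, 1.567, 3.043]
ft_force: [-5.4, 1.0, 20.6]
gripper_width: 0.0005
```

```bash
python3 -c "
from prof import *
togo([.5164,.0575,.104])
for n in ('scene','side'):
  cam=bot.capture(n); r=edge(cam['img'],cam,n);print(r.round(1),r.mean())
"
```

```text
t 18.07 pos [0.522  0.0679 0.1037] F [-5.4  1.  20.6] w 0.0005
shift units [-0.01 -0.03  0.47] turn units [-0.    0.01  0.03]
[[-0.0, 0.91, -0.42], [0.0, -0.42, -0.91], [-1.0, -0.0, 0.0]] q [0.08 0.28 2.13 0.   0.74 0.52]
[ 0.1  0.1  0.1 -0.  -0.  -0.1 -0.  -0.2 -0.1 -0.1 -0.  -0.1 -0. ] -0.02307692307694076
[-0.4 -0.4 -0.4 -0.2 -0.3 -0.3 -0.4 -0.4 -0.3 -0.2 -0.2 -0.4 -0.4] -0.33076923076924736
```

The left side is at 0.1037, which is seated height. I'll lift, then press once more on the exact middle to confirm it is flat and does not give.

Emit:
jog_arm(moves=[[-0.3,0,0,0,0,0,0],[-0.1,0,0,0,0,0,0],[0,0,0.47,0,0,0,0],[0,0,0,0,0,0,0]])

```text
t: 18.5
tool_pos: [0.5165, 0.0566, 0.1142]
tool_rot: [-1.178, 1.567, 3.099]
ft_force: [-0.0, -0.4, -1.1]
gripper_width: 0.0004
```

Emit:
jog_arm(moves=[[0.25,0,0,0,0,0,0],[0,0,0,0,0,0,0]])

```text
t: 18.67
tool_pos: [0.5163, 0.0558, 0.1077]
tool_rot: [-1.189, 1.568, 3.086]
ft_force: [-0.8, -0.1, -0.3]
gripper_width: 0.0008
```

```bash
python3 -c "
from h import *
togo([.5164,.0575,.104])"
```

```text
t 18.67 pos [0.5163 0.0558 0.1077] F [-0.8 -0.1 -0.3] w 0.0008
shift units [ 0.15 -0.02 -0.06] turn units [-0.01  0.01  0.03]
[[-0.0, 0.91, -0.42], [0.0, -0.42, -0.91], [-1.0, -0.0, 0.0]] q [0.06 0.26 2.14 0.   0.74 0.5 ]
```

Emit:
jog_arm(moves=[[0.06,0,-0.05,0,0,0,0]])

```text
t: 18.75
tool_pos: [0.5168, 0.0568, 0.106]
tool_rot: [-1.188, 1.568, 3.087]
ft_force: [0.5, 0.3, -0.6]
gripper_width: 0.0009
```

Emit:
jog_arm(moves=[[0.05,0,0,0,0,0,0]])

```text
t: 18.83
tool_pos: [0.5167, 0.0569, 0.1043]
tool_rot: [-1.182, 1.567, 3.093]
ft_force: [-0.6, 0.3, -0.8]
gripper_width: 0.0004
```

Emit:
jog_arm(moves=[[0.04,0,0,0,0,0,0]])

```text
t: 18.92
tool_pos: [0.5168, 0.0569, 0.1035]
tool_rot: [-1.141, 1.567, 3.134]
ft_force: [-12.0, -3.2, 34.0]
gripper_width: 0.0004
```

Emit:
jog_arm(moves=[[0.03,0,0,0,0,0,0]])

```text
t: 19.0
tool_pos: [0.5169, 0.057, 0.1035]
tool_rot: [-1.091, 1.566, -3.098]
ft_force: [-12.3, -2.4, 31.8]
gripper_width: 0.0004
```

The middle stops hard at 0.1035, level with the snapped neighbour. I'll retreat well clear and look.

Emit:
jog_arm(moves=[[-0.3,0,0,0,0,0,0],[-0.8,0,0,0,0,0,0],[-1,0,0,0,0,0,0],[-1,0,-0.5,0,0,0,0],[-1,0,-1,0,0,0,0]])

```text
t: 19.42
tool_pos: [0.529, 0.0897, 0.2039]
tool_rot: [-1.038, 1.554, -3.048]
ft_force: [0.6, -0.4, -0.2]
gripper_width: 0.0006
```

Emit:
jog_arm(moves=[[-0.5,0,-1,0,0,0,0],[0,0,-1,0,0,0,0],[0,0,-1,0,0,0,0],[0,0,-1,0,0,0,0],[0,0,0,0,0,0,0]])

```text
t: 19.83
tool_pos: [0.5776, 0.188, 0.2241]
tool_rot: [-1.355, 1.565, 2.919]
ft_force: [1.1, -0.4, -0.7]
gripper_width: 0.0003
```

Emit:
jog_arm(moves=[[0,0,0,0,0,0,0],[0,0,0,0,0,0,0],[0,0,0,0,0,0,0],[0,0,0,0,0,0,0],[0,0,0,0,0,0,0]])

```text
t: 20.25
tool_pos: [0.5764, 0.1872, 0.223]
tool_rot: [-1.188, 1.563, 3.086]
ft_force: [0.4, -0.5, 0.6]
gripper_width: 0.0001
```

```bash
python3 -c "
from prof import *
for n in ('scene','side'):
  cam=bot.capture(n); cv2.imwrite('pics/%s20f.png'%n,cam['img'][:,:,::-1]); r=edge(cam['img'],cam,n);print(r.round(1),r.mean())
sl={'scene':(slice(155,225),slice(230,330)),'side':(slice(150,210),slice(270,370))}
cv2.imwrite('pics/c20.png',np.vstack([cv2.resize(cv2.imread('pics/%s20f.png'%n)[sl[n]],None,fx=4.5,fy=4.5,interpolation=2) for n in ('scene','side')]))
a=cv2.imread('pics/scene0.png');b=cv2.imread('pics/scene20f.png');d=cv2.absdiff(a,b).max(2);print('jug/cup diff',d[250:335,295:420].max(),d[250:335,295:420].mean())
togo([.5164,.0575,.104])"
```

```text
[-0.  -0.   0.1 -0.  -0.  -0.1 -0.  -0.1 -0.  -0.  -0.  -0.1 -0. ] -0.015384615384633094
[-0.4 -0.4 -0.5 -0.4 -0.3 -0.4 -0.5 -0.5 -0.5 -0.3 -0.3 -0.4 -0.5] -0.4153846153846317
jug/cup diff 13 2.0605176470588233
t 20.35 pos [0.5765 0.1873 0.2231] F [-0.5 -0.1 -0.4] w 0.0003
shift units [4.78 0.05 5.71] turn units [-0.01  0.03  0.07]
[[-0.01, 0.91, -0.42], [0.0, -0.42, -0.91], [-1.0, -0.01, 0.0]] q [0.27 0.23 1.92 0.   1.   0.71]
```

View pics/c20.png

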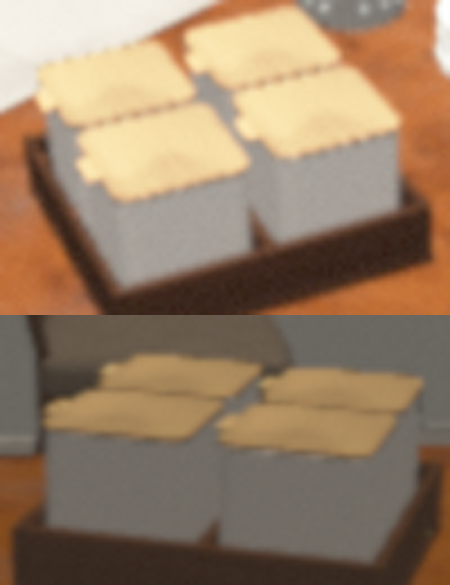

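View pics/scene20f.png

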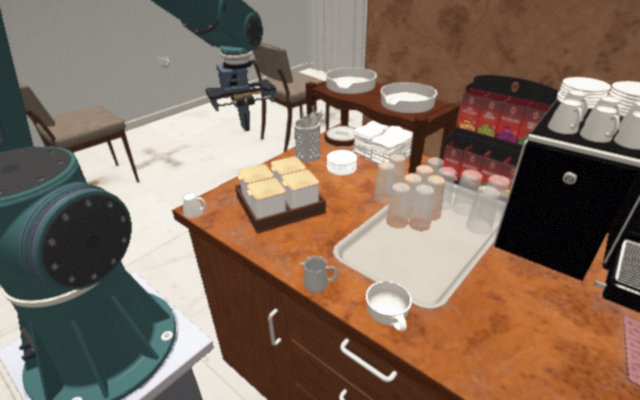

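With the arm clear, the gap under the front-right lid (crop about (160,195) in the scene view) is gone, all four lids are flat, and the jug and cup have not moved. I'm handing the job in.

```bash
python3 -c "
from plant import bot
print(bot.sign_off())"
```

```text
the job is handed in; nothing more can be done
None
```

The front-right lid was the loose one, and it is now snapped down flat like the others. I pressed its front edge first because a gap showed under it, and it rocked.

**Seating it:** Presses on the middle did not seat it on their own:
- The first middle press was about 3 mm off-centre, and the lid sprang back up.
- A later press, exactly centred, put the right side down, but the left side stayed up.
- A press about 12 mm left of the middle brought the left side down, the force falling from about 14 to 3 N as it went.
- A last press on the exact middle found it solid.

**Last checks:**
- **Height:** the middle stops hard at z = 0.1035, against 0.1042 on the snapped front-left lid and 0.104 expected.
- **Pictures:** with the arm clear, the gap is gone in both fixed views and all four lids look alike. The jug and cup have not moved.
- **Time:** about 20 s on the robot clock at hand-in.

**Less good:**
- **Force:** some presses peaked higher than the 8–13 N needed: about 42 N on the loose lid, and 43 N when I touched the front-left lid to compare heights.
- **Edge press:** I did not repeat it after the lid seated.
- **Camera readings:** partway through, the two fixed cameras disagreed on the lid's height by about 1.5 mm, so I went by touch.

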